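# Stacking a coated glass plate over another on spacer sticks to dry

### The job

Stack the freshly coated glass plates to dry: lay the two thick square spacer sticks on the plate that lies on the grey stand, one square across each bare end and centred on the plate's width, then set the other coated plate gently on both sticks, coating up, level and with its edges even with the plate below, and let go. Nothing may touch the wet white coatings at any time, the plate on the stand must not be shifted, and the other strips, glassware and tools must stay where they are.

Things in the scene. Friction and masses are not known exactly. Their poses are not given: they have to be found in the camera images.
- spacer_a: One thick spacer stick: white plastic square bar, 68 x 16 x 16 mm, lying on the table among the clutter at any yaw. Origin: centre of its underside; x along its 68 mm length, z up. Told from the other white strips by its 16 mm thickness.
- spacer_b: The other thick spacer stick: white plastic square bar, 68 x 16 x 16 mm, lying on the table among the clutter at any yaw. Origin: centre of its underside; x along its 68 mm length, z up. Told from the other white strips by its 16 mm thickness. Same as spacer_a; either may go to either end.
- lower_plate: The lower plate: glass plate 220 x 56 x 6 mm, with a wet coating centred on its upper face. Origin: centre of its underside; x along its length, z up. It lies loose on the stand, underside 20 mm above the table, upper glass face at 26 mm, top of the coating at 28 mm.
- upper_plate: The plate to stack: glass plate 220 x 56 x 6 mm, with a wet coating centred on its upper face. Origin: centre of its underside; x along its length, z up. About 0.2 kg, loose on the black rest block, underside at 35 mm; the block is narrower, so fingers pass beside it and can take the plate across its 56 mm width at mid-length. When stacked, its underside is 22 mm above the lower plate's underside.
- lower_coat: The wet white coating of the lower plate, 110 (along the plate) x 40 x 2 mm; it leaves 55 mm of bare glass at each end and 8 mm along each long edge. Origin: centre of its underside, on the glass. Must never be touched.
- upper_coat: The wet white coating of the upper plate, 110 (along the plate) x 40 x 2 mm; it leaves 55 mm of bare glass at each end and 8 mm along each long edge. Origin: centre of its underside, on the glass. Must never be touched.
- stand: Grey drying stand fixed to the table, a beam 240 x 44 mm, top at 20 mm, on two feet 30 x 100 x 8 mm (90 mm either side of its centre along x). It stands on the left or the right of the table. Origin: centre of its footprint at table height; x along the beam.
- rest: Black rest block fixed to the table, 160 x 40 x 35 mm, on the other side of the table. Origin: centre of its underside; x along its length.
- thin_stick: A bystander, to be left where it is. Thin white plastic square bar, 68 x 8 x 8 mm, among the spacers. Origin: centre of its underside, x along its length.
- flat_strip: A bystander, to be left where it is. Flat white plastic strip, 68 x 24 x 6 mm, among the spacers. Origin: centre of its underside, x along its length.
- vial: A bystander, to be left where it is. Amber vial, 26 mm diameter, 60 mm tall, standing among the spacers. Origin: centre of its base.
- jar: A bystander, to be left where it is. Amber jar, 48 mm diameter, 65 mm tall, standing among the spacers. Origin: centre of its base.
- dish: A bystander, to be left where it is. White ceramic cup-like dish, 60 mm diameter, 40 mm tall, near the robot. Origin: centre of its base.
- spatula: A bystander, to be left where it is. Slim steel laboratory spatula, 180 x 18 x 5 mm, lying at the back. Origin: centre of its underside, x along its length.
- stopper: A bystander, to be left where it is. Glass stopper, 26 mm diameter, 38 mm tall, standing on its narrow end (17 mm) among the spacers. Origin: centre of its base.
- weight: A bystander, to be left where it is. Brass cylinder weight, 26 mm diameter, 30 mm tall, among the spacers. Origin: centre of its base.
Mind the look-alikes: they are no part of the job. What is shaped like the upper_plate but brown or orange is not meant.

How it is judged:
By the outcome, as a careful person would: the job done as asked, in the order asked, and still so for the second after the job is handed in, with the robot touching nothing.
It also fails if it takes over 69 s, if anything falls off the work surface, if the arm or the gripper's body presses on something with over 40 N, if the wrist force passes 120 N, or if a joint passes its speed limit or range.

### The arm

A 6-joint arm with a two-finger parallel gripper is mounted at the origin on the work surface. World frame = base frame: x ahead of the robot, y to its left, z up, the work surface at z = 0. Lengths are in m, angles in rad, forces in N, time in s.
With the tool pointing down it reaches from about 0.375 to 0.9 m from the base axis. Payload 3.1 kg.
Tool frame: the origin (TCP) lies midway between the tips of the shut fingers; the grasp point (between the pads) lies 19 mm behind it (manip.hold_point_z is the distance from the TCP to the grasp point, in m); x points along the fingers, y is the direction in which the jaws open and shut, and the axes are right-handed (so a half turn about x gives the same grasp; the last joint's range is limited). The gripper opens to 85 mm and grips with 20 to 120 N. Pads are 22 mm wide; open, the fingers measure 114 mm over their backs; the gripper's body (76 mm by 85 mm) begins 54 mm behind the grasp point. The pads swing forward as they close: fully open they stand 13 mm farther back than shut.
Start: joints at [0.943, 0.527, 1.433, -0, 1.181, -0.178], TCP at [0.272, 0.563, 0.231] pointing down, gripper open.
Joint ranges: [-3.08, 3.08], [-0.75, 2.2], [0.22, 2.44], [-1.43, 4.57], [0, 2.65], [-2.85, 2.85]. Speed limits (rad/s): [2.79, 2.79, 3.14, 3.14, 3.14, 3.14].

### API

Orientations are given as a unit quaternion [x, y, z, w].
In Python, from station import manip, snapshot gives the robot as it stands.
- The arm moves only by the tool play_rows, never from a script. Its argument "series" is a list of rows, each a list of 4 numbers: the shift along the tool's x, y, z in m, then the turn about the tool's x in degrees. In form: [[tx, ty, tz, spin], ...]. A call has 1 to 20 rows; each row is the pose to reach, as a shift and turn from the pose measured when the call began, along the tool's axes at that moment; what a row does not reach only later rows make up. A row lasts 1/10 s, in which the tool goes at most 50 mm and 8.59 degrees, less where a joint would pass 70% of its speed; a pose out of reach is approached as far as the arm can. A call with a gripper value outside its range is refused whole. "claw" is the opening in per cent of the stroke, from 0 (shut) to 100 (fully open), set as the call begins (left out, the last holds). The fingers move at their own pace and stop on an object; "force" is the grip in N (left out, the last holds). Time passes only in rows, so rows that repeat a pose let the fingers close. It gives the time, the measured TCP pose, the force and the opening at its end, in the units of the state.
- manip.sense(): the state, without advancing time (a new reading comes with each control period).
- snapshot(name): name is "scene" or "top" or "wrist"; returns a dict with "image" (384x512x3 uint8, blue, green, red), "depth" (384x512 float32, m along the optical axis (not along the pixel's ray), 0 where there is no reading), "fov_y" (degrees; the focal length in pixels is half the picture's height over the tangent of half this angle, whatever the lens; pixels are square), "cx", "cy" (the principal point, pixels), "dist" ([k1, k2, p1, p2, k3] as OpenCV has them; the pictures are not rectified), "R" (3x3) and "t" (3): a world point X has camera coordinates R X + t. Camera axes: x right, y down, z forward; pixel columns grow to the right and rows downward; lengths in m; the calibration is good to about 2 mm. A picture is of the moment at which its call begins.
- manip.sign_off(): hands the job in, once; it reports no verdict.
The state is a dict: "t": time; "q": joint angles; "qd": joint speeds; "tau": joint torques, N m; "tcp_pos": TCP position; "tool_rot": TCP orientation; "force": force on the tool from outside, world axes, zero at the start; "ft_torque": the same for the moment, N m; "finger_gap": opening from 0.0 (shut) to 1.0 (fully open).
Only numpy, scipy, OpenCV 4.12 (cv2) and the standard library are available. Lean on these libraries where they do the work, as an engineer would, in place of code of your own. Each camera call takes 0.05 s, during which the arm holds its last target.

## Working session

There is one attempt and no reset: what is moved stays moved. The work goes in short steps, Python scripts to look and compute and a tool call to move; the robot and the scene stay as the last step left them, time stands still between calls to the robot, and variables do not carry over. Pictures are saved under pics/ and viewed, and the job is handed in when it is done.

Besides the shell and the picture viewer there is one more tool, called after "Emit:" by a JSON object that holds its "api" and its "payload", one argument or row to a line. play_rows: Moves the arm, as the interface text tells. Its arguments: {"type":"object","properties":{"series":{"type":"array","items":{"type":"array","items":{"type":"number"}}},"claw":{"type":"number"},"force":{"type":"number"}},"required":["series"]}

```bash
ls; mkdir -p pics
python3 - <<'E'
from station import manip, snapshot
import cv2,pickle
print(manip.sense(), manip.hold_point_z)
for n in ["scene","top","wrist"]:
    s=snapshot(n); cv2.imwrite(f"pics/{n}0.png",s["image"]); pickle.dump(s,open(f"{n}0.pkl","wb"))
    print(n,s["fov_y"],s["cx"],s["cy"],s["dist"],s["R"],s["t"])
E
```

```text
pics
{'t': 0.0, 'q': array([ 9.42480358e-01,  5.28447256e-01,  1.43392562e+00,  3.11081119e-05,
        1.18138793e+00, -1.78506886e-01]), 'qd': array([-4.08547629e-05,  3.60717879e-05, -8.83929487e-04,  4.34364107e-04,
       -6.03553710e-04,  1.85213113e-03]), 'tau': array([ 1.22808055e-03, -4.42344689e+01, -1.78028262e+01, -1.75279033e-04,
        8.23911570e-03,  1.29294762e-05]), 'tcp_pos': array([0.27128372, 0.56225169, 0.23033782]), 'tool_rot': array([ 0.15699718,  0.68960751, -0.15839924,  0.68898697]), 'force': array([ 0.5273261 , -0.38516384, -0.00956568]), 'ft_torque': array([0.03966997, 0.01238416, 0.01748902]), 'finger_gap': 0.9980424410913732} 0.0187
scene 43.771930513520275 243.39483297696196 199.7102712425838 [0.07021274 0.         0.         0.         0.        ] [[-0.69257905  0.72129458 -0.00826934]
 [ 0.54770646  0.51837242 -0.65674018]
 [-0.46941654 -0.45937366 -0.75407159]] [ 0.30805778 -0.28560549  1.75019679]
top 47.14611793028526 258.2899465024893 196.34190424130324 [-0.16413209  0.          0.          0.          0.        ] [[-0.00465568 -0.99989875 -0.01344707]
 [-0.98766851  0.00670228 -0.15641609]
 [ 0.15649038  0.01255302 -0.98759971]] [0.12024854 0.5403     1.54094952]
wrist 64.03233282605159 256.06767362039176 188.3706266841343 [0.02652541 0.         0.         0.         0.        ] [[ 4.35628233e-01  9.00126257e-01 -8.73887743e-04]
 [ 8.62412047e-01 -4.17097458e-01  2.86836488e-01]
 [ 2.57824558e-01 -1.25707724e-01 -9.57979157e-01]] [-0.62354432 -0.03765218  0.37850309]
```

View pics/scene0.png

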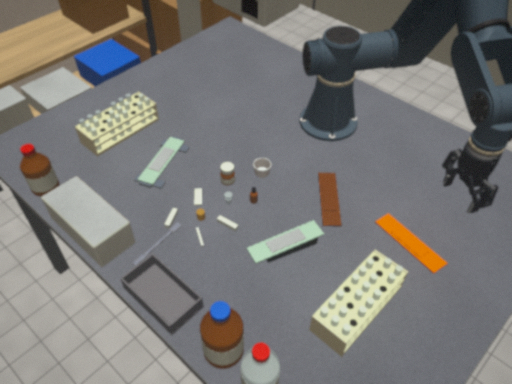

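View pics/top0.png

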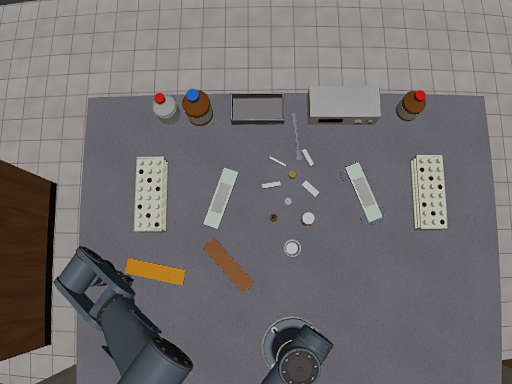

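View pics/wrist0.png

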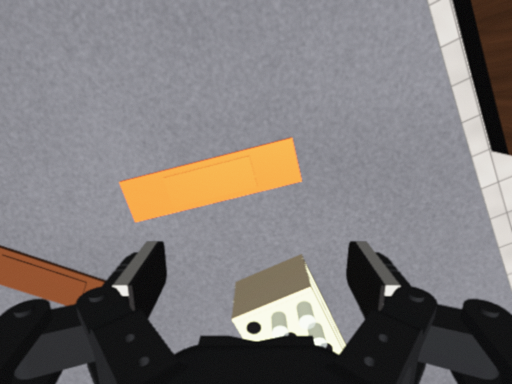

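Top view: glass plates are at (221,198) and (363,192). White strips are at about (278,160), (308,157), (271,185) and (311,188). The brown plate (228,265) and orange plate (155,271) are decoys. I'll zoom in on both views.

Run:
```python
import cv2
a=cv2.imread("pics/top0.png")[140:260,195:390]; cv2.imwrite("pics/topc.png",cv2.resize(a,None,fx=4,fy=4,interpolation=cv2.INTER_CUBIC))
a=cv2.imread("pics/scene0.png")[130:270,125:330]; cv2.imwrite("pics/scenec.png",cv2.resize(a,None,fx=3.9,fy=3.9,interpolation=cv2.INTER_CUBIC))
```

```text
(no output)
```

View pics/topc.png

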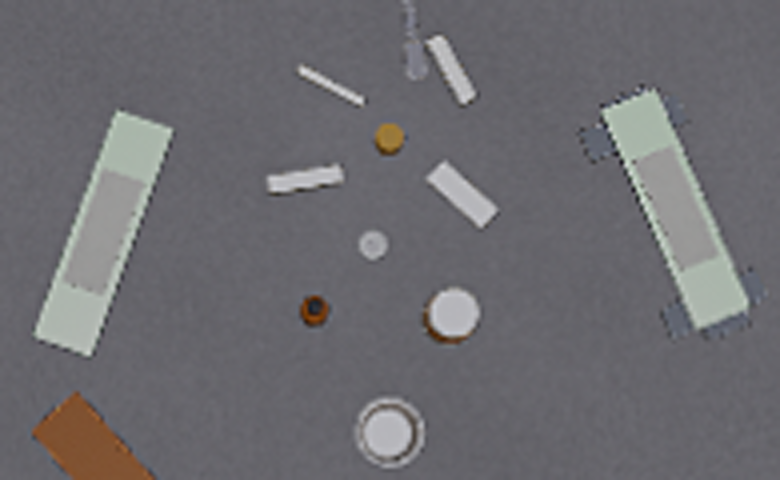

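View pics/scenec.png

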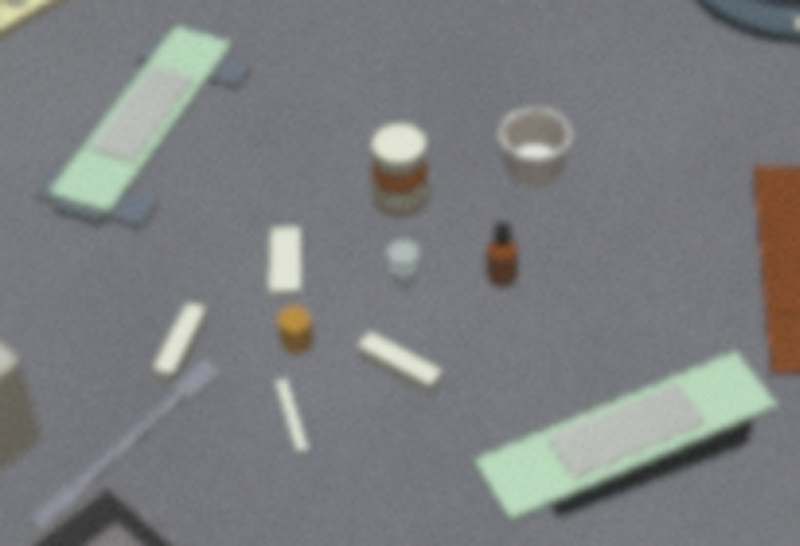

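```bash
cat > h.py <<'E'
import numpy as np,cv2,pickle
from scipy.spatial.transform import Rotation as Rn
def K(s):
    f=s["image"].shape[0]/2/np.tan(np.radians(s["fov_y"])/2)
    return np.array([[f,0,s["cx"]],[0,f,s["cy"]],[0,0,1]])
def rays(s,uv):
    p=cv2.undistortPoints(np.asarray(uv,float).reshape(-1,1,2),K(s),np.asarray(s["dist"],float)).reshape(-1,2)
    d=np.c_[p,np.ones(len(p))]
    return d@s["R"], -s["R"].T@s["t"]     # world dirs (optical depth 1), origin
def on_plane(s,uv,z):
    d,o=rays(s,uv); return o+d*((z-o[2])/d[:,2])[:,None]
def cloud(s):
    h,w=s["depth"].shape; uu,vv=np.meshgrid(np.arange(w),np.arange(h))
    d,o=rays(s,np.c_[uu.ravel(),vv.ravel()])
    return (o+d*s["depth"].ravel()[:,None]).reshape(h,w,3)
def rect(s,mask,z):
    """largest contour of mask -> min area rect on plane z: centre, long, short, yaw"""
    c=max(cv2.findContours(mask.astype(np.uint8),cv2.RETR_EXTERNAL,cv2.CHAIN_APPROX_NONE)[0],key=cv2.contourArea)
    P=on_plane(s,c.reshape(-1,2),z)[:,:2]
    r=cv2.minAreaRect((P*1000).astype(np.float32))
    b=cv2.boxPoints(r); e0,e1=b[1]-b[0],b[2]-b[1]
    L=e0 if np.linalg.norm(e0)>np.linalg.norm(e1) else e1
    yaw=np.degrees(np.arctan2(L[1],L[0]))%180
    return np.array(r[0]),max(r[1]),min(r[1]),yaw
def proj(s,X):
    return cv2.projectPoints(np.asarray(X,float).reshape(-1,1,3),cv2.Rodrigues(s["R"])[0],s["t"],K(s),np.asarray(s["dist"],float))[0].reshape(-1,2)
E
python3 - <<'E'
from h import *
s=pickle.load(open("top0.pkl","rb")); im=s["image"].astype(int); P=cloud(s)
hsv=cv2.cvtColor(s["image"],cv2.COLOR_BGR2HSV)
print("table z",np.median(P[200:230,330:340,2]), P[200:230,330:340,2].std())
white=(hsv[...,1]<30)&(hsv[...,2]>165)
green=(hsv[...,0]>40)&(hsv[...,0]<90)&(hsv[...,1]>15)&(hsv[...,2]>150)
roi=np.zeros(white.shape,bool); roi[140:262,190:392]=1
for nm,m in(("w",white&roi),("g",green&roi)):
    n,l,st,c=cv2.connectedComponentsWithStats(m.astype(np.uint8))
    for i in range(1,n):
        if st[i,4]<15: continue
        mm=l==i; zz=P[...,2][cv2.erode(mm.astype(np.uint8),np.ones((2,2)))>0]
        z=np.median(zz) if len(zz) else .01
        r=rect(s,mm,z); print(nm,c[i].round(),st[i,4],"z %.4f"%z,r[0].round(1),np.round(r[1:],1), hsv[mm].mean(0).round())
E
```

```text
table z -0.00024778160014904405 0.09277758817128728
w [308. 157.] 67 z 0.0157 [693.  -67.3] [66.  14.1 26.5] [115.   3. 186.]
w [278. 161.] 32 z 0.0106 [679.   45.4] [63.6  5.1 62.3] [108.   4. 190.]
w [363. 191.] 538 z 0.0262 [ 559.3 -269. ] [217.9  55.2  21.7] [ 62.  17. 183.]
w [220. 198.] 566 z 0.0410 [538.2 254.1] [218.2  54.4 160.3] [ 62.  14. 183.]
w [310. 188.] 105 z 0.0057 [576.  -74.8] [65.6 21.3 43.8] [120.   5. 188.]
w [271. 184.] 67 z 0.0163 [589.7  70.6] [65.9 13.5 99.2] [120.   6. 190.]
w [287. 201.] 16 z 0.0439 [524.   12.6] [19.4 16.2 25.6] [116.   7. 171.]
w [308. 218.] 105 z 0.0649 [459.1 -59.8] [39.  35.5 89.5] [116.   7. 188.]
w [291. 248.] 103 z 0.0038 [356.5  -2.1] [40.  36.3 89.5] [121.   7. 187.]
g [360. 182.] 321 z 0.0261 [ 558.6 -269.7] [217.   53.   21.8] [ 62.  19. 184.]
g [226. 178.] 213 z 0.0418 [582.8 237.9] [123.3  54.8 160.4] [ 62.  18. 183.]
```

Candidates (top pixels):
- (278,161): z≈8 mm, 5–8 mm wide, so the thin stick.
- (311,188): z≈6 mm, 21 mm wide, so the flat strip.
- (308,157) and (271,184): z≈16 mm, so these are the spacers.

The plate on the stand is the one with grey feet showing, at (363,192). The upper plate is at (221,198). Next is a motion helper.

```bash
cat >> h.py <<'E'
def goto(p,jaw,st,name=""):
    """tool-frame shift(m) and spin(deg) to reach tcp p with jaw yaw (deg mod 180), tool level assumed"""
    Rt=Rn.from_quat(st["tool_rot"]).as_matrix(); d=Rt.T@(np.asarray(p)-st["tcp_pos"])
    y=np.degrees(np.arctan2(Rt[1,1],Rt[0,1])); 
    dy=((jaw-y)+90)%180-90   # world yaw change about +z
    # target down orientation: residual tilt shown
    print(name,"shift",d.round(4),"spin",round(-dy,1),"(alt",round(-dy-180*np.sign(-dy or 1),1),") jaw now %.1f tilt %s q1 %.2f q6 %.2f"%(y,Rt[:,0].round(4),st["q"][0],st["q"][5]))
E
python3 - <<'E'
from h import *
from station import manip
st=manip.sense()
s=pickle.load(open("wrist0.pkl","rb"))
Rt=Rn.from_quat(st["tool_rot"]).as_matrix(); print(Rt.round(3))
c=-s["R"].T@s["t"]; print("cam in tool",Rt.T@(c-st["tcp_pos"]),"axes in tool rows",(s["R"]@Rt).round(3))
goto([.59,.0706,.20],9.2,st,"S2")
goto([.693,-.067,.20],116.5,st,"S1")
E
```

```text
[[-0.001  0.435  0.901]
 [-0.001  0.901 -0.435]
 [-1.    -0.002 -0.   ]]
cam in tool [-0.14228809 -0.00073701 -0.07179551] axes in tool rows [[-0.001  1.     0.001]
 [-0.287 -0.001  0.958]
 [ 0.958  0.     0.287]]
S2 shift [ 0.0309 -0.3043  0.5008] spin 55.0 (alt -125.0 ) jaw now 64.2 tilt [-0.001  -0.0014 -1.    ] q1 0.94 q6 -0.18
S1 shift [ 0.031  -0.3834  0.6534] spin -52.3 (alt 127.7 ) jaw now 64.2 tilt [-0.001  -0.0014 -1.    ] q1 0.94 q6 -0.18
```

Emit:
{"api": "play_rows", "payload": {
  "series": [
    [0.01,-0.1,0.16,18],
    [0.031,-0.304,0.501,55],
    [0.031,-0.304,0.501,55],
    [0.031,-0.304,0.501,55],
    [0.031,-0.304,0.501,55],
    [0.031,-0.304,0.501,55],
    [0.031,-0.304,0.501,55],
    [0.031,-0.304,0.501,55],
    [0.031,-0.304,0.501,55],
    [0.031,-0.304,0.501,55],
    [0.031,-0.304,0.501,55],
    [0.031,-0.304,0.501,55],
    [0.031,-0.304,0.501,55],
    [0.031,-0.304,0.501,55],
    [0.031,-0.304,0.501,55],
    [0.031,-0.304,0.501,55],
    [0.031,-0.304,0.501,55]
  ],
  "claw": 40,
  "force": 30
}}

```text
t: 1.85
tcp_pos: [0.5896, 0.0721, 0.2001]
tool_rot: [0.457, 0.539, -0.458, 0.539]
force: [0.5, 0.0, 0.9]
finger_gap: 0.4
```

```bash
cat >> h.py <<'E'
def shot(n,tag):
    from station import snapshot
    s=snapshot(n); cv2.imwrite(f"pics/{n}{tag}.png",s["image"]); pickle.dump(s,open(f"{n}{tag}.pkl","wb")); return s
def load(n,tag): return pickle.load(open(f"{n}{tag}.pkl","rb"))
E
python3 - <<'E'
from h import *
from station import manip
s=shot("wrist","1"); st=manip.sense(); print(st["t"],st["tcp_pos"],st["finger_gap"],st["q"],st["force"])
P=cloud(s); hsv=cv2.cvtColor(s["image"],cv2.COLOR_BGR2HSV)
m=(hsv[...,1]<40)&(hsv[...,2]>150)&(P[...,2]>-.01)&(P[...,2]<.03)
n,l,stt,c=cv2.connectedComponentsWithStats(m.astype(np.uint8))
for i in range(1,n):
    if stt[i,4]<200: continue
    mm=l==i; z=np.median(P[...,2][mm]); r=rect(s,mm,z); print(c[i].round(),stt[i,4],"z %.4f"%z,r[0].round(1),np.round(r[1:],1))
E
```

```text
1.9 [0.58980458 0.07193883 0.2001079 ] 0.4008616922194073 [-0.06584921  0.52326863  1.5433479  -0.00155864  1.07594332 -0.22795957] [-0.17116163 -0.56372385  0.59931923]
[246. 147.] 132270 z -0.0002 [569.9  33.8] [683.1 422.6  14.2]
[501. 217.] 1211 z 0.0048 [872.1  62.5] [ 96.2  32.5 112.2]
[ 34. 204.] 766 z 0.0044 [342.9 -15.6] [52.1 33.9 89.5]
[370. 367.] 577 z -0.0005 [ 787.6 -185.3] [ 91.   23.2 136.8]
[144. 365.] 488 z -0.0006 [ 487.1 -231.4] [79.  22.8 61.1]
```

View pics/wrist1.png

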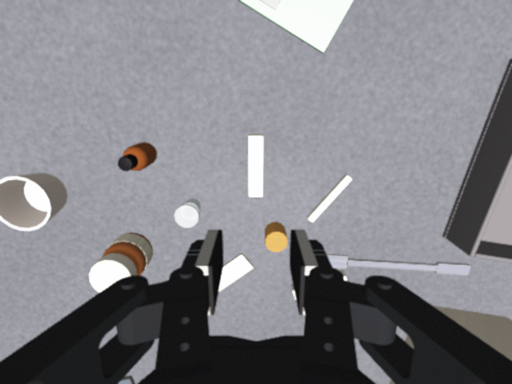

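The wrist view shows spacer_b at (256,166), the thin stick at (330,198), the brass weight at (276,237), and the flat strip and other items around them. I'll threshold tighter.

```bash
cat >> h.py <<'E'
def whites(s,thr=215,amin=200,zmax=.06,sat=40):
    P=cloud(s); hsv=cv2.cvtColor(s["image"],cv2.COLOR_BGR2HSV)
    m=(hsv[...,1]<sat)&(hsv[...,2]>thr)&(P[...,2]<zmax)
    n,l,stt,c=cv2.connectedComponentsWithStats(m.astype(np.uint8))
    for i in range(1,n):
        if stt[i,4]<amin: continue
        mm=l==i; z=np.median(P[...,2][mm]); r=rect(s,mm,z); print(c[i].round(),stt[i,4],"z %.4f"%z,r[0].round(1),np.round(r[1:],1))
E
python3 - <<'E'
from h import *
from station import manip
s=load("wrist","1"); whites(s)
st=manip.sense(); goto([.59,.0706,.005],9.2,st)
E
```

```text
[305.  17.] 3000 z 0.0409 [603.2 206.5] [95.2 39.8  8.9]
[255. 166.] 931 z 0.0157 [589.7  70.4] [66.8 16.2 98.8]
[ 31. 201.] 842 z 0.0045 [335.8 -19.6] [66.5 54.8 86.1]
[330. 198.] 416 z 0.0076 [679.7  44.9] [68.1  8.5 60.9]
[186. 216.] 416 z 0.0376 [524.8  10.4] [ 24.4  24.1 140.6]
[234. 271.] 599 z 0.0055 [580.9 -69.8] [54.  24.6 46.9]
 shift [0.1951 0.0002 0.0011] spin 0.1 (alt -179.9 ) jaw now 9.3 tilt [-0.0011 -0.0013 -1.    ] q1 -0.07 q6 -0.23
```

Emit:
{"api": "play_rows", "payload": {
  "series": [
    [0.04,0,0.001,0],
    [0.085,0,0.001,-0.3],
    [0.13,0,0.001,-0.3],
    [0.165,0,0.001,-0.3],
    [0.185,0,0.001,-0.3],
    [0.195,0,0.001,-0.3],
    [0.195,0,0.001,-0.3],
    [0.195,0,0.001,-0.3]
  ]
}}

```text
t: 2.7
tcp_pos: [0.5906, 0.0709, 0.006]
tool_rot: [0.456, 0.54, -0.456, 0.541]
force: [0.2, -0.2, 0.1]
finger_gap: 0.402
```

Emit:
{"api": "play_rows", "payload": {
  "series": [
    [0,0,0,0],
    [0,0,0,0],
    [0,0,0,0],
    [0,0,0,0],
    [0,0,0,0]
  ],
  "claw": 0,
  "force": 30
}}

```text
t: 3.2
tcp_pos: [0.592, 0.071, 0.0079]
tool_rot: [0.457, 0.539, -0.456, 0.542]
force: [-0.5, 0.4, 6.7]
finger_gap: 0.176
```

Run:
```python
from h import *
from station import manip
s=shot("wrist","2"); st=manip.sense(); print(st["t"],st["tcp_pos"],st["finger_gap"],st["force"])
```

```text
3.25 [0.59202853 0.0709721  0.00785359] 0.17470237215245582 [-0.39058782  0.88773881  7.23473349]
```

View pics/wrist2.png

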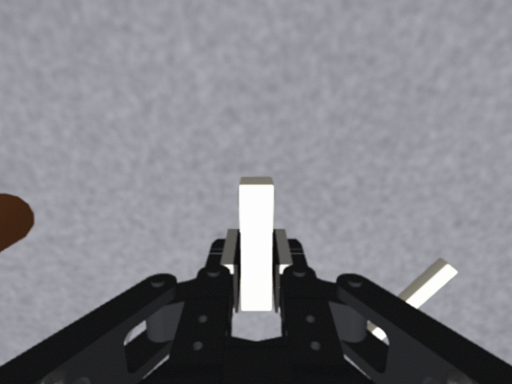

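Emit:
{"api": "play_rows", "payload": {
  "series": [
    [-0.02,0,0,0],
    [-0.06,0,0,0],
    [-0.1,0,0,0],
    [-0.13,0,0,0],
    [-0.14,0,0,0],
    [-0.14,0,0,0]
  ]
}}

```text
t: 3.85
tcp_pos: [0.5923, 0.0711, 0.1496]
tool_rot: [0.458, 0.538, -0.455, 0.543]
force: [-0.0, 0.2, 0.3]
finger_gap: 0.175
```

Run:
```python
from h import *
from station import manip
s=shot("wrist","3"); st=manip.sense(); print(st["t"],st["tcp_pos"],st["finger_gap"],st["force"])
for t in("2","3"):
    s=load("wrist",t); whites(s,zmax=.3)
sc=shot("scene","3"); u=proj(sc,[st["tcp_pos"]])[0].round().astype(int); print(u)
a=sc["image"][u[1]-50:u[1]+40,u[0]-55:u[0]+55]; cv2.imwrite("pics/s3.png",cv2.resize(a,None,fx=6,fy=6,interpolation=cv2.INTER_CUBIC))
Rt=Rn.from_quat(st["tool_rot"]).as_matrix()
P=cloud(load("wrist","3"));Q=(P-st["tcp_pos"])@Rt
for v in range(225,330,10):
  print(v,[ (u,Q[v,u].round(3).tolist()) for u in(228,256,286)])
```

```text
3.9 [0.59115644 0.07116397 0.1479228 ] 0.17422577966499822 [ 0.3466029  -0.25422473 -0.90883139]
[256. 246.] 4059 z 0.0157 [592.6  70.7] [67.3 15.9 99.4]
[432. 286.] 743 z 0.0077 [688.7  61.6] [29.5  8.1 60.9]
[320.  13.] 1836 z 0.0408 [613.6 200.6] [60.8 25.7  9.3]
[256. 246.] 4066 z 0.1574 [592.9  70.8] [67.3 16.  99.4]
[337. 213.] 544 z 0.0077 [679.4  45. ] [68.1  8.5 60.9]
[169. 235.] 556 z 0.0376 [524.3  10.5] [24.3 23.7  9.2]
[ 73. 305.] 1201 z 0.0645 [454.6 -53.3] [42.9 27.9 41.7]
[225 192]
225 [(228, [0.148, -0.027, 0.055]), (256, [-0.009, 0.002, -0.013]), (286, [0.149, 0.033, 0.056])]
235 [(228, [-0.012, -0.011, -0.009]), (256, [-0.01, 0.002, -0.008]), (286, [-0.013, 0.016, -0.01])]
245 [(228, [-0.023, -0.01, -0.01]), (256, [-0.009, 0.002, -0.003]), (286, [-0.022, 0.015, -0.009])]
255 [(228, [-0.032, -0.01, -0.01]), (256, [-0.01, 0.002, 0.003]), (286, [-0.032, 0.014, -0.01])]
265 [(228, [-0.039, -0.009, -0.009]), (256, [-0.01, 0.002, 0.008]), (286, [-0.04, 0.013, -0.01])]
275 [(228, [-0.047, -0.008, -0.01]), (256, [-0.01, 0.002, 0.013]), (286, [-0.047, 0.012, -0.01])]
285 [(228, [-0.054, -0.008, -0.011]), (256, [-0.009, 0.002, 0.02]), (286, [-0.054, 0.012, -0.01])]
295 [(228, [-0.059, -0.007, -0.01]), (256, [-0.009, 0.002, 0.025]), (286, [-0.06, 0.011, -0.011])]
305 [(228, [-0.06, -0.007, -0.007]), (256, [-0.01, 0.002, 0.031]), (286, [-0.069, 0.01, -0.014])]
315 [(228, [-0.048, -0.009, 0.006]), (256, [0.149, 0.002, 0.166]), (286, [-0.07, 0.01, -0.012])]
325 [(228, [-0.05, -0.009, 0.008]), (256, [0.148, 0.002, 0.178]), (286, [-0.071, 0.01, -0.009])]
```

View pics/s3.png

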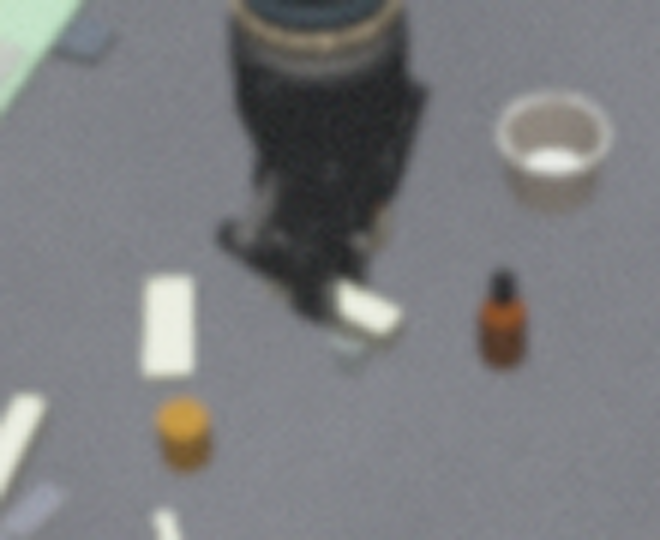

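Stick gripped: top at 9.5 mm above the TCP, underside about 6.5 mm below it, square in the jaws. Next I'll hover over the plate on the stand and measure it.

Run:
```python
from h import *
from station import manip
st=manip.sense(); goto([.559,-.269,.18],21.7,st)
```

```text
shift [-0.0328 -0.0879  0.3302] spin -12.0 (alt 168.0 ) jaw now 9.7 tilt [ 0.0023 -0.0014 -1.    ] q1 -0.07 q6 -0.23
```

Emit:
{"api": "play_rows", "payload": {
  "series": [
    [-0.005,-0.006,0.025,-1],
    [-0.014,-0.019,0.07,-3],
    [-0.023,-0.031,0.115,-5],
    [-0.032,-0.043,0.16,-7],
    [-0.033,-0.055,0.205,-9],
    [-0.033,-0.067,0.25,-11],
    [-0.033,-0.077,0.29,-12],
    [-0.033,-0.085,0.318,-12],
    [-0.033,-0.088,0.33,-12],
    [-0.033,-0.088,0.33,-12],
    [-0.033,-0.088,0.33,-12]
  ]
}}

```text
t: 5.05
tcp_pos: [0.5583, -0.2671, 0.1788]
tool_rot: [0.397, 0.585, -0.397, 0.585]
force: [0.1, 0.3, -0.6]
finger_gap: 0.176
```

```bash
cat >> h.py <<'E'
def plates(s,zlo,zhi,amin=800,sat=8):
    """green glass + coating: fill by height band"""
    P=cloud(s); m=(P[...,2]>zlo)&(P[...,2]<zhi)
    m=cv2.morphologyEx(m.astype(np.uint8),cv2.MORPH_OPEN,np.ones((3,3)))
    n,l,stt,c=cv2.connectedComponentsWithStats(m)
    for i in range(1,n):
        if stt[i,4]<amin: continue
        mm=l==i; r=rect(s,mm,np.median(P[...,2][mm])); print(c[i].round(),stt[i,4],"z %.4f"%np.median(P[...,2][mm]),r[0].round(1),np.round(r[1:],2))
E
python3 - <<'E'
from h import *
from station import manip
s=shot("wrist","4"); st=manip.sense(); print(st["t"],st["tcp_pos"],st["finger_gap"],st["force"])
goto(st["tcp_pos"],21.7,st)
whites(s,zmax=.3); plates(s,.018,.036)
E
```

```text
5.1 [ 0.55850825 -0.26671237  0.17920056] 0.1736524824561414 [ 0.7572339   0.10950533 -0.30870161]
 shift [0. 0. 0.] spin 0.0 (alt -180.0 ) jaw now 21.7 tilt [ 3.e-04  8.e-04 -1.e+00] q1 -0.63 q6 -1.01
[477.  19.] 1340 z 0.0160 [688.9 -69.7] [58.9 15.6 27.1]
[254. 192.] 14880 z 0.0270 [ 581.4 -329.4] [218.  183.3  21.4]
[ 97. 291.] 402 z 0.0115 [ 443.7 -472.1] [ 43.   21.9 179.8]
[ 75. 307.] 314 z 0.0425 [ 437.5 -473. ] [30.9 23.6  0. ]
[ 52. 327.] 259 z 0.0725 [ 431.6 -474.4] [26.3 19.2 89. ]
[251. 173.] 12002 z 0.0261 [ 554.7 -270.5] [233.66  55.94  21.58]
[483. 266.] 1470 z 0.0268 [ 821.2 -272.3] [119.99  19.77  90.88]
```

View pics/wrist4.png

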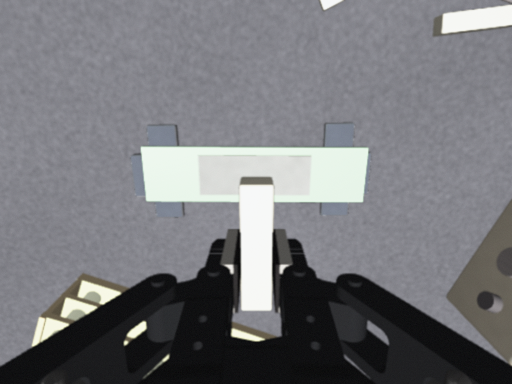

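```bash
cat >> h.py <<'E'
def bright(s,zlo,zhi,z,amin=800,v=120):
    P=cloud(s); hsv=cv2.cvtColor(s["image"],cv2.COLOR_BGR2HSV)
    m=((P[...,2]>zlo)&(P[...,2]<zhi)&(hsv[...,2]>v)).astype(np.uint8)
    n,l,stt,c=cv2.connectedComponentsWithStats(m)
    for i in range(1,n):
        if stt[i,4]<amin: continue
        r=rect(s,l==i,z); print(c[i].round(),stt[i,4],r[0].round(1),np.round(r[1:],2))
E
python3 - <<'E'
from h import *
s=load("wrist","4")
bright(s,.018,.034,.026)
bright(s,.17,.20,.1887,v=200)
st=load("top","0"); bright(st,.015,.034,.026,amin=300,v=150)
bright(st,.035,.05,.041,amin=300,v=150)
hsv=cv2.cvtColor(s["image"],cv2.COLOR_BGR2HSV); print(hsv[175,135:150],hsv[140:152,220,2])
E
```

```text
[251. 173.] 12017 [ 554.7 -270.5] [233.75  55.96  21.58]
[256. 246.] 3964 [ 558.4 -266.1] [ 65.57  15.27 111.41]
[363. 191.] 810 [ 558.5 -269.4] [219.7   55.2   21.65]
[220. 197.] 837 [537.8 254. ] [219.19  54.84 160.42]
[[109  38 148]
 [110  38 149]
 [111  37 146]
 [109  38 146]
 [109  38 146]
 [110  38 147]
 [113  37 146]
 [108  34 148]
 [ 81  23 186]
 [ 65  13 241]
 [ 63  10 247]
 [ 63  10 246]
 [ 63  10 246]
 [ 63  11 247]
 [ 63  10 246]] [147 151 150 149 144 133 150 220 246 247 247 247]
```

Run:
```python
from h import *
from station import manip
s=load("wrist","4"); st=manip.sense()
bright(s,.018,.034,.026,v=190)
Rt=Rn.from_quat(st["tool_rot"]).as_matrix(); print(Rt.round(4))
# finger midpoint in tool frame from the pads
P=cloud(s);Q=(P-st["tcp_pos"])@Rt
for v in(245,255,265,275):
    r=[Q[v,u] for u in range(200,320)]
    print(v,[np.round(q,3).tolist() for q in (Q[v,232],Q[v,282])])
```

```text
[254. 173.] 11207 [ 558.  -269.7] [219.24  55.01  21.59]
[[ 3.000e-04  9.290e-01  3.701e-01]
 [ 8.000e-04  3.701e-01 -9.290e-01]
 [-1.000e+00  6.000e-04 -7.000e-04]]
245 [[-0.02, -0.01, -0.009], [-0.021, 0.011, -0.009]]
255 [[-0.03, -0.01, -0.009], [-0.029, 0.011, -0.009]]
265 [[-0.037, -0.009, -0.009], [-0.037, 0.01, -0.009]]
275 [[-0.037, -0.009, -0.005], [-0.038, 0.01, -0.005]]
```

Emit:
{"api": "play_rows", "payload": {
  "series": [
    [0,-0.03,0.001,0],
    [0.01,-0.06,0.003,0],
    [0.03,-0.08,0.003,0],
    [0.06,-0.0875,0.003,0],
    [0.09,-0.0875,0.003,0],
    [0.115,-0.0875,0.003,0],
    [0.13,-0.0875,0.003,0],
    [0.135,-0.0875,0.003,0],
    [0.135,-0.0875,0.003,0],
    [0.135,-0.0875,0.003,0]
  ]
}}

```text
t: 6.1
tcp_pos: [0.4792, -0.3014, 0.045]
tool_rot: [0.397, 0.585, -0.396, 0.586]
force: [-0.5, -0.0, -1.4]
finger_gap: 0.173
```

Run:
```python
from h import *
from station import manip
s=shot("wrist","5"); a=[manip.sense() for _ in range(3)]; st=a[0]; print([x["tcp_pos"] for x in a],st["force"])
Rt=Rn.from_quat(st["tool_rot"]).as_matrix()
tgt=np.array([558.0,-269.7])-86*np.array([np.cos(np.radians(21.6)),np.sin(np.radians(21.6))]);print("tgt",tgt)
goto([tgt[0]/1e3,tgt[1]/1e3,.033],21.6,st)
P=cloud(s);print("stick top",np.median(P[240:260,250:262,2]))
bright(s,.045,.06,.052,v=200)
bright(s,.018,.034,.026,v=190)
```

```text
[array([ 0.47922903, -0.30174739,  0.04520791]), array([ 0.47922903, -0.30174739,  0.04520791]), array([ 0.47922903, -0.30174739,  0.04520791])] [ 1.35405707  0.91748479 -0.19343056]
tgt [ 478.03922221 -301.35871153]
 shift [ 0.0122 -0.001  -0.0008] spin 0.2 (alt -179.8 ) jaw now 21.8 tilt [ 1.8e-03 -5.0e-04 -1.0e+00] q1 -0.76 q6 -1.14
stick top 0.052832465894885564
[256. 246.] 3992 [ 479.8 -301.3] [ 67.94  15.81 111.67]
[224. 207.] 1562 [ 459.7 -298.4] [ 36.69  15.79 110.84]
[398. 225.] 20073 [ 553.2 -271.8] [140.33  55.39  21.36]
```

View pics/wrist5.png

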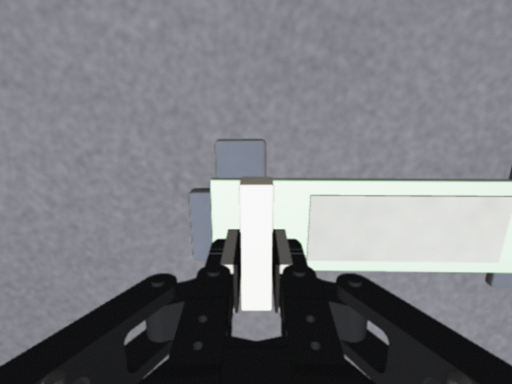

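Emit:
{"api": "play_rows", "payload": {
  "series": [
    [0.004,-0.0015,-0.0005,0],
    [0.007,-0.0015,-0.0005,0],
    [0.009,-0.0015,-0.0005,0],
    [0.01,-0.0015,-0.0005,0],
    [0.01,-0.0015,-0.0005,0]
  ]
}}

```text
t: 6.65
tcp_pos: [0.4775, -0.3018, 0.035]
tool_rot: [0.397, 0.585, -0.396, 0.586]
force: [0.9, -0.4, -1.8]
finger_gap: 0.173
```

Run:
```python
from h import *
from station import manip
s=shot("wrist","6"); st=manip.sense(); print(st["t"],st["tcp_pos"],st["force"],st["ft_torque"])
P=cloud(s);print("stick top",np.median(P[240:260,250:262,2]))
bright(s,.035,.06,.0425,v=200)
goto([.4780,-.3013,.033],21.6,st)
```

```text
6.7 [ 0.47758376 -0.30186965  0.03506875] [-0.53366597  1.0345315   0.0237133 ] [-0.061558   -0.00838333  0.03899464]
stick top 0.042856078714769444
[256. 245.] 3975 [ 478.2 -302. ] [ 66.77  15.75 111.63]
 shift [ 0.0021  0.0006 -0.0004] spin 0.2 (alt -179.8 ) jaw now 21.8 tilt [ 1.6e-03 -3.0e-04 -1.0e+00] q1 -0.76 q6 -1.14
```

Emit:
{"api": "play_rows", "payload": {
  "series": [
    [0.0005,0,-0.0004,0],
    [0.001,0,-0.0004,0],
    [0.001,0,-0.0004,0]
  ]
}}

```text
t: 7.0
tcp_pos: [0.4774, -0.3015, 0.034]
tool_rot: [0.397, 0.585, -0.396, 0.586]
force: [0.9, -1.0, -0.2]
finger_gap: 0.173
```

Emit:
{"api": "play_rows", "payload": {
  "series": [
    [0,0,0,0],
    [0,0,0,0],
    [0,0,0,0],
    [-0.01,0,0,0],
    [-0.03,0,0,0],
    [-0.07,0,0,0],
    [-0.11,0,0,0],
    [-0.13,0,0,0],
    [-0.13,0,0,0]
  ],
  "claw": 28
}}

```text
t: 7.9
tcp_pos: [0.4791, -0.3031, 0.1683]
tool_rot: [0.396, 0.582, -0.397, 0.589]
force: [-0.2, 0.5, 0.5]
finger_gap: 0.282
```

Run:
```python
from h import *
from station import manip
s=shot("wrist","7"); st=manip.sense(); print(st["t"],st["tcp_pos"],st["force"])
bright(s,.036,.05,.042,v=200,amin=300)
bright(s,.018,.034,.026,v=190)
goto([.6905,-.068,.165],117,st)
```

```text
7.95 [ 0.47794771 -0.3020732   0.16617895] [-0.78002065  0.74596628 -1.10149028]
[255. 174.] 1277 [ 478.1 -301.7] [ 67.17  15.58 112.11]
[239. 332.] 427 [ 530.4 -468.9] [54.19 15.93  0.21]
[237. 171.] 933 [ 462.8 -307.1] [ 55.85  15.77 112.21]
[362. 171.] 11240 [ 573.1 -263.8] [186.76  54.84  21.63]
 shift [ 0.0014  0.2842 -0.1385] spin 84.8 (alt -95.2 ) jaw now 21.8 tilt [ 0.0048 -0.0034 -1.    ] q1 -0.76 q6 -1.14
```

View pics/wrist7.png

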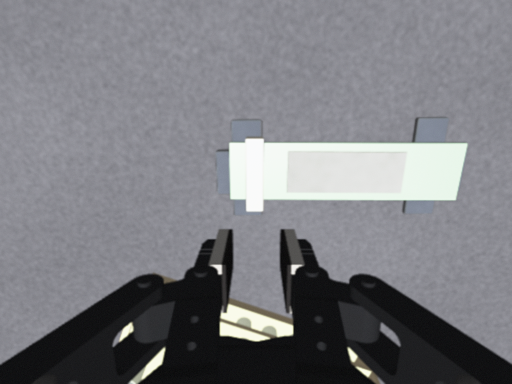

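Spacer 1 is on, square and centred across the plate (±0.5°). Now the second spacer.

Emit:
{"api": "play_rows", "payload": {
  "series": [
    [0,0.02,-0.01,6],
    [0,0.05,-0.025,14],
    [0.001,0.085,-0.042,22],
    [0.001,0.12,-0.06,30],
    [0.001,0.155,-0.077,38],
    [0.001,0.19,-0.093,46],
    [0.001,0.22,-0.108,54],
    [0.001,0.245,-0.12,62],
    [0.001,0.265,-0.13,70],
    [0.001,0.278,-0.136,78],
    [0.001,0.284,-0.1385,84],
    [0.001,0.284,-0.1385,85],
    [0.001,0.284,-0.1385,85],
    [0.001,0.284,-0.1385,85]
  ],
  "claw": 33
}}

```text
t: 9.35
tcp_pos: [0.6895, -0.0685, 0.1645]
tool_rot: [0.689, 0.163, -0.687, 0.165]
force: [-0.4, -0.5, -0.2]
finger_gap: 0.328
```

Run:
```python
from h import *
from station import manip
s=shot("wrist","8"); st=manip.sense(); print(st["t"],st["tcp_pos"],st["force"],st["finger_gap"])
bright(s,.010,.022,.016,v=200,amin=300)
goto([.691,-.068,.008],117,st)
```

```text
9.4 [ 0.68963237 -0.06864423  0.16484626] [-0.96541165  0.54695647  0.04626959] 0.3302652703693413
[255. 170.] 1126 [693.4 -67.3] [67.79 15.62 27.14]
 shift [ 0.1568 -0.0006 -0.0012] spin -0.2 (alt 179.8 ) jaw now -63.2 tilt [ 0.0035 -0.0032 -1.    ] q1 -0.26 q6 0.84
```

View pics/wrist8.png

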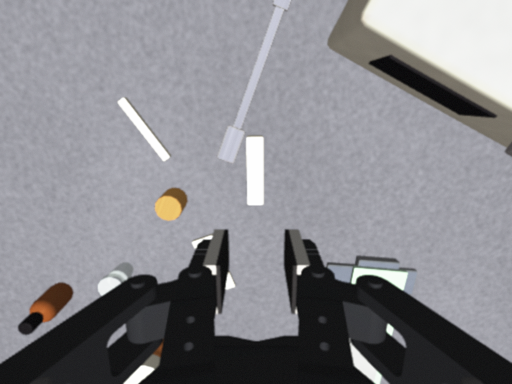

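Run:
```python
from h import *
from station import manip
s=load("wrist","8"); st=manip.sense(); Rt=Rn.from_quat(st["tool_rot"]).as_matrix()
for n,uv,z in(("spat",[[219,157],[234,162],[244,130],[228,126]],.005),("stick",[[247,137],[263,137],[263,206],[247,206]],.016),("flat",[[193,240],[235,288]],.006),("weight",[[169,208],[185,205]],.03)):
    X=on_plane(s,uv,z); print(n,((X-st["tcp_pos"])@Rt*1000).round(1)[:,1:].tolist())
goto([.680,-.0741,.008],117.14,st)
```

```text
spat [[-35.9, -15.5], [-21.1, -10.5], [-10.8, -42.0], [-26.2, -45.8]]
stick [[-7.6, -36.7], [7.5, -36.7], [7.9, 32.3], [-8.2, 32.3]]
flat [[-66.8, 74.5], [-22.9, 134.1]]
weight [[-82.3, 29.1], [-66.9, 26.1]]
 shift [ 0.1568 -0.0002  0.0113] spin -0.3 (alt 179.7 ) jaw now -63.2 tilt [ 0.0035 -0.0032 -1.    ] q1 -0.26 q6 0.84
```

Emit:
{"api": "play_rows", "payload": {
  "series": [
    [0.02,0,0.011,0],
    [0.055,0,0.011,-0.3],
    [0.095,0,0.011,-0.3],
    [0.13,0,0.011,-0.3],
    [0.148,0,0.011,-0.3],
    [0.157,0,0.011,-0.3],
    [0.157,0,0.011,-0.3],
    [0.157,0,0.011,-0.3]
  ]
}}

```text
t: 10.2
tcp_pos: [0.6816, -0.0745, 0.0094]
tool_rot: [0.689, 0.164, -0.686, 0.168]
force: [-0.2, 0.4, -0.5]
finger_gap: 0.329
```

Emit:
{"api": "play_rows", "payload": {
  "series": [
    [0,0,0,0],
    [0,0,0,0],
    [0,0,0,0],
    [0,0,0,0],
    [0,0,0,0]
  ],
  "claw": 0,
  "force": 30
}}

```text
t: 10.7
tcp_pos: [0.6829, -0.0748, 0.0111]
tool_rot: [0.69, 0.163, -0.685, 0.168]
force: [0.5, 0.6, 7.0]
finger_gap: 0.173
```

Emit:
{"api": "play_rows", "payload": {
  "series": [
    [-0.01,0,0,0],
    [-0.04,0,0,0],
    [-0.08,0,0,0],
    [-0.12,0,0,0],
    [-0.14,0,0,0],
    [-0.15,0,0,0],
    [-0.15,0,0,0]
  ]
}}

```text
t: 11.4
tcp_pos: [0.682, -0.0742, 0.1628]
tool_rot: [0.691, 0.163, -0.684, 0.169]
force: [0.8, -0.1, -0.5]
finger_gap: 0.171
```

Run:
```python
from h import *
from station import manip
s=shot("wrist","9"); st=manip.sense(); print(st["t"],st["tcp_pos"],st["force"],st["finger_gap"])
P=cloud(s); z=np.median(P[240:260,250:262,2]); print("top",z, "tilt:",[(v,round(float(P[v,256,2]),4)) for v in range(190,330,20)])
bright(s,z-.012,z+.012,z,v=200,amin=300)
goto([.6382,-.238,.16],21.6,st)
```

```text
11.45 [ 0.68108643 -0.07393619  0.16099305] [ 0.33030924 -0.46346983 -0.84578793] 0.17555025920763132
top 0.16755509086524117 tilt: [(190, 0.1675), (210, 0.168), (230, 0.1678), (250, 0.1681), (270, 0.1671), (290, -0.0011), (310, -0.0009)]
[256. 220.] 4097 [694.1 -69.4] [67.34 15.62 27.33]
 shift [0.0014 0.1265 0.1129] spin -84.5 (alt 95.5 ) jaw now -62.9 tilt [ 0.0089 -0.0046 -0.9999] q1 -0.27 q6 0.83
```

View pics/wrist9.png

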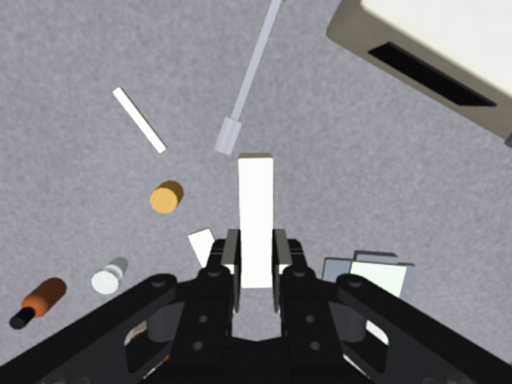

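Run:
```python
from h import *
from station import manip
st=manip.sense()
goto([.643,-.2506,.15],21.6,st)
```

```text
shift [0.0115 0.1398 0.1145] spin -84.5 (alt 95.5 ) jaw now -62.9 tilt [ 0.0089 -0.0046 -0.9999] q1 -0.27 q6 0.83
```

Emit:
{"api": "play_rows", "payload": {
  "series": [
    [0,0.01,0.008,-5],
    [0,0.025,0.02,-12],
    [0.002,0.045,0.037,-20],
    [0.004,0.065,0.053,-28],
    [0.006,0.085,0.07,-36],
    [0.008,0.1,0.082,-44],
    [0.01,0.113,0.093,-52],
    [0.01,0.124,0.102,-60],
    [0.01,0.132,0.108,-68],
    [0.01,0.138,0.113,-76],
    [0.01,0.14,0.1145,-82],
    [0.01,0.14,0.1145,-84.5],
    [0.01,0.14,0.1145,-84.5],
    [0.01,0.14,0.1145,-84.5]
  ]
}}

```text
t: 12.85
tcp_pos: [0.6421, -0.2502, 0.1496]
tool_rot: [0.398, 0.582, -0.397, 0.587]
force: [0.4, -0.1, -1.3]
finger_gap: 0.171
```

Run:
```python
from h import *
from station import manip
s=shot("wrist","10"); st=manip.sense(); print(st["t"],st["tcp_pos"],st["force"],st["finger_gap"])
P=cloud(s); z=np.median(P[240:260,250:262,2]); print("top",z)
bright(s,z-.012,z+.012,z,v=200,amin=300)
bright(s,.018,.034,.026,v=190)
bright(s,.036,.05,.042,v=200)
goto([.643,-.2506,.045],21.6,st)
```

```text
12.9 [ 0.64239464 -0.25031821  0.1500248 ] [ 0.14394993  0.07168031 -0.60777734] 0.17195623221606496
top 0.1542628324726767
[256. 220.] 4069 [ 638.1 -239.1] [ 69.04  15.77 111.39]
[164. 163.] 11783 [ 572.5 -263.9] [188.5   54.94  21.4 ]
[ 46. 168.] 1538 [ 478.3 -301.4] [ 66.57  15.74 111.75]
[ 23. 335.] 841 [ 490. -476.] [48.03 29.58  0.26]
 shift [ 1.05e-01 -1.00e-04 -1.00e-04] spin -0.0 (alt 180.0 ) jaw now 21.6 tilt [ 0.0067 -0.0033 -1.    ] q1 -0.53 q6 -0.91
```

View pics/wrist10.png

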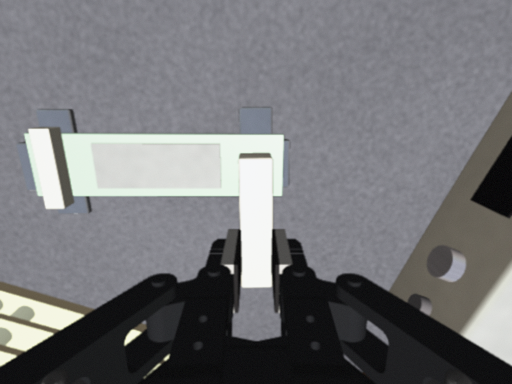

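Emit:
{"api": "play_rows", "payload": {
  "series": [
    [0.015,0,-0.001,0],
    [0.04,0,-0.001,0],
    [0.065,0,-0.001,0],
    [0.085,0,-0.001,0],
    [0.095,0,-0.001,0],
    [0.1,0,-0.001,0],
    [0.1,0,-0.001,0],
    [0.1,0,-0.001,0]
  ]
}}

```text
t: 13.7
tcp_pos: [0.6433, -0.25, 0.0508]
tool_rot: [0.398, 0.581, -0.397, 0.588]
force: [-1.5, -0.3, -0.8]
finger_gap: 0.176
```

Run:
```python
from h import *
from station import manip
s=shot("wrist","11"); st=manip.sense(); print(st["t"],st["tcp_pos"],st["force"],st["finger_gap"])
P=cloud(s); z=np.median(P[240:260,250:262,2]); print("top",z)
bright(s,z-.009,z+.012,z,v=200,amin=300)
bright(s,.018,.034,.026,v=190)
goto([.643,-.2506,.04],21.6,st)
```

```text
13.75 [ 0.64348282 -0.25011269  0.05114369] [-0.30288179 -0.80230905 -0.14375517] 0.17155772253603918
top 0.05549366140805362
[256. 220.] 4085 [ 639.4 -239.3] [ 68.16  15.74 111.46]
[117. 201.] 21432 [ 564.8 -267.1] [140.98  55.3   21.23]
[284. 193.] 1750 [ 652.9 -229.8] [ 49.65  13.82 111.52]
 shift [ 0.0111 -0.0007  0.0002] spin -0.0 (alt 180.0 ) jaw now 21.6 tilt [ 0.0086 -0.0044 -1.    ] q1 -0.53 q6 -0.91
```

View pics/wrist11.png

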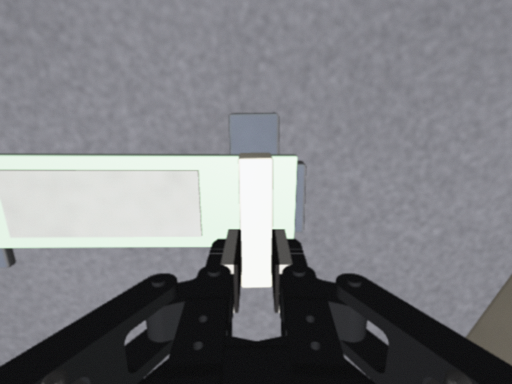

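Emit:
{"api": "play_rows", "payload": {
  "series": [
    [0.004,-0.001,-0.0015,0],
    [0.008,-0.001,-0.0015,0],
    [0.011,-0.001,-0.0015,0],
    [0.0125,-0.001,-0.0015,0],
    [0.0125,-0.001,-0.0015,0],
    [0.0125,-0.001,-0.0015,0]
  ]
}}

```text
t: 14.35
tcp_pos: [0.6421, -0.2492, 0.0385]
tool_rot: [0.398, 0.581, -0.397, 0.588]
force: [0.2, 1.1, -0.7]
finger_gap: 0.177
```

Run:
```python
from h import *
from station import manip
s=shot("wrist","12"); st=manip.sense(); print(st["t"],st["tcp_pos"],st["force"],st["finger_gap"])
P=cloud(s); z=np.median(P[240:260,250:262,2]); print("top",z)
bright(s,z-.005,z+.01,z,v=200,amin=300)
goto([.643,-.2506,.04],21.6,st)
```

```text
14.4 [ 0.64218383 -0.24921153  0.03863994] [ 0.28910332 -0.31375971  0.33140744] 0.17022238545530405
top 0.043239277245806645
[256. 220.] 4076 [ 638.3 -238.7] [ 67.7   15.74 111.46]
 shift [-0.0013  0.0003  0.0016] spin -0.0 (alt 180.0 ) jaw now 21.6 tilt [ 0.0087 -0.0045 -1.    ] q1 -0.53 q6 -0.91
```

Emit:
{"api": "play_rows", "payload": {
  "series": [
    [0.0006,0,-0.0005,0],
    [0.0012,0,-0.0005,0],
    [0.0012,0,-0.0005,0]
  ]
}}

```text
t: 14.7
tcp_pos: [0.6421, -0.2487, 0.0375]
tool_rot: [0.398, 0.581, -0.397, 0.588]
force: [0.1, -0.2, 0.2]
finger_gap: 0.172
```

Emit:
{"api": "play_rows", "payload": {
  "series": [
    [0,0,0,0],
    [0,0,0,0],
    [0,0,0,0],
    [-0.01,0,0,0],
    [-0.03,0,0,0],
    [-0.07,0,0,0],
    [-0.11,0,0,0],
    [-0.14,0,0,0],
    [-0.15,0,0,0],
    [-0.15,0,0,0]
  ],
  "claw": 28
}}

```text
t: 15.7
tcp_pos: [0.6416, -0.2486, 0.1898]
tool_rot: [0.398, 0.58, -0.397, 0.59]
force: [0.6, -0.0, -0.0]
finger_gap: 0.281
```

Run:
```python
from h import *
from station import manip
s=shot("wrist","13"); st=manip.sense(); print(st["t"],st["tcp_pos"],st["force"])
bright(s,.036,.05,.042,v=200,amin=300)
bright(s,.018,.034,.026,v=190)
goto([.538,.254,.19],70.4,st)
```

```text
15.75 [ 0.64049785 -0.24794799  0.1875905 ] [-0.69962182  0.23193257 -0.60698495]
[ 73. 159.] 1172 [ 478.1 -301. ] [ 66.41  15.91 111.52]
[255. 159.] 1146 [ 638.4 -238.5] [ 66.56  15.84 111.91]
[ 41. 304.] 1229 [ 480.  -473.6] [ 87.99  25.76 179.86]
[168. 156.] 8504 [ 557.8 -269.6] [157.24  55.33  21.15]
 shift [-0.0057  0.0892 -0.5045] spin -48.8 (alt 131.2 ) jaw now 21.6 tilt [ 0.009  -0.0047 -0.9999] q1 -0.53 q6 -0.91
```

View pics/wrist13.png

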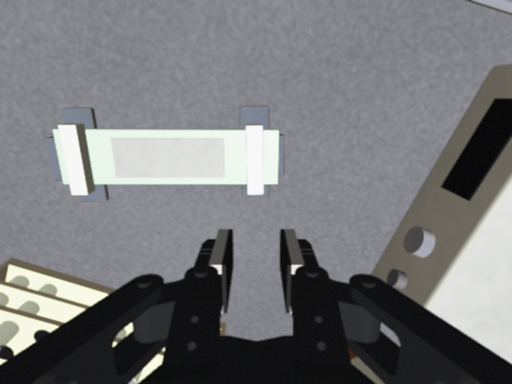

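Both spacers are down at (478,-301) and (638,-238), yaw about 111.6–111.9 against an ideal 111.6. The plate hasn't moved. Next is the upper plate.

Emit:
{"api": "play_rows", "payload": {
  "series": [
    [0,0.003,-0.02,-3],
    [0,0.01,-0.055,-8],
    [0,0.018,-0.1,-13],
    [-0.002,0.026,-0.145,-18],
    [-0.003,0.034,-0.19,-22],
    [-0.004,0.042,-0.235,-27],
    [-0.005,0.05,-0.28,-31],
    [-0.006,0.058,-0.325,-36],
    [-0.006,0.066,-0.37,-40],
    [-0.006,0.074,-0.415,-44],
    [-0.006,0.081,-0.455,-48],
    [-0.006,0.086,-0.485,-49],
    [-0.006,0.089,-0.5,-49],
    [-0.006,0.089,-0.5045,-49],
    [-0.006,0.089,-0.5045,-49],
    [-0.006,0.089,-0.5045,-49]
  ],
  "claw": 100
}}

```text
t: 17.35
tcp_pos: [0.5381, 0.2526, 0.1898]
tool_rot: [0.118, 0.694, -0.121, 0.7]
force: [0.6, -0.7, 1.1]
finger_gap: 1.001
```

Run:
```python
from h import *
from station import manip
s=shot("wrist","14"); st=manip.sense(); print(st["t"],st["tcp_pos"],st["force"],st["finger_gap"])
bright(s,.033,.05,.041,v=190)
goto([.538,.254,.026],70.4,st)
```

```text
17.4 [0.53822222 0.25244103 0.19003789] [0.10715341 0.41251041 0.88390825] 0.9967027123788252
[488. 113.] 3971 [570.5 468.6] [222.97  16.78 179.97]
[258. 155.] 12828 [537.8 253.2] [219.    55.75 160.48]
 shift [ 0.164   0.0017 -0.0024] spin 0.1 (alt -179.9 ) jaw now 70.5 tilt [ 0.0086 -0.0053 -0.9999] q1 0.25 q6 -0.97
```

View pics/wrist14.png

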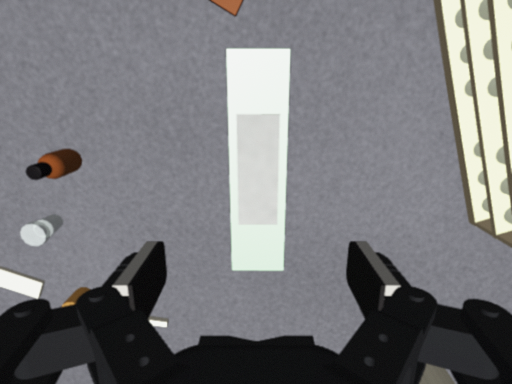

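Emit:
{"api": "play_rows", "payload": {
  "series": [
    [0.03,0.001,-0.002,0],
    [0.07,0.001,-0.0024,0],
    [0.11,0.001,-0.0024,0],
    [0.14,0.001,-0.0024,0],
    [0.158,0.001,-0.0024,0],
    [0.166,0.001,-0.0024,0],
    [0.169,0.001,-0.0024,0],
    [0.169,0.001,-0.0024,0],
    [0.169,0.001,-0.0024,0]
  ]
}}

```text
t: 18.3
tcp_pos: [0.5388, 0.2533, 0.0222]
tool_rot: [0.119, 0.693, -0.121, 0.701]
force: [-0.3, -1.0, 0.1]
finger_gap: 1.0
```

Run:
```python
from h import *
from station import manip
s=shot("wrist","15"); st=manip.sense(); print(st["t"],st["tcp_pos"],st["force"],st["finger_gap"])
goto([.5378,.2535,.021],70.48,st)
```

```text
18.35 [0.5387358  0.25342585 0.02232419] [ 0.42204438 -0.01558913  0.00416496] 0.999625967902038
 shift [ 0.0013 -0.0002 -0.0009] spin -0.0 (alt 180.0 ) jaw now 70.4 tilt [ 0.011  -0.0047 -0.9999] q1 0.26 q6 -0.96
```

View pics/wrist15.png

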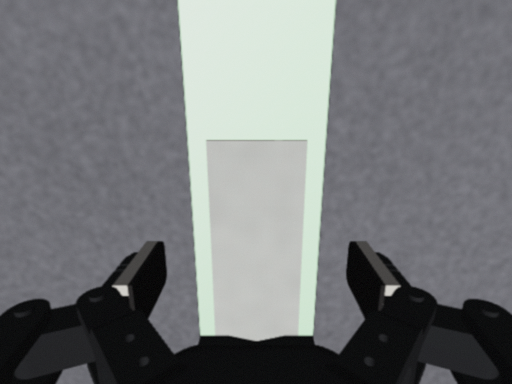

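Emit:
{"api": "play_rows", "payload": {
  "series": [
    [0.001,0,-0.001,0],
    [0.001,0,-0.001,0],
    [0.001,0,-0.001,0],
    [0.001,0,-0.001,0],
    [0.001,0,-0.001,0],
    [0.001,0,-0.001,0]
  ],
  "claw": 0,
  "force": 45
}}

```text
t: 18.95
tcp_pos: [0.538, 0.2539, 0.0223]
tool_rot: [0.119, 0.692, -0.121, 0.701]
force: [-0.2, 0.2, 6.3]
finger_gap: 0.641
```

Emit:
{"api": "play_rows", "payload": {
  "series": [
    [-0.003,0,0,0],
    [-0.01,0,0,0],
    [-0.025,0,0,0],
    [-0.05,0,0,0],
    [-0.075,0,0,0],
    [-0.1,0,0,0],
    [-0.115,0,0,0],
    [-0.12,0,0,0],
    [-0.12,0,0,0],
    [-0.12,0,0,0],
    [-0.12,0,0,0],
    [-0.12,0,0,0]
  ]
}}

```text
t: 20.15
tcp_pos: [0.536, 0.2543, 0.1412]
tool_rot: [0.119, 0.693, -0.121, 0.701]
force: [0.4, 0.5, -1.7]
finger_gap: 0.638
```

```bash
cat >> h.py <<'E'
def plate_plane(s,zlo,zhi,v=190):
    P=cloud(s); hsv=cv2.cvtColor(s["image"],cv2.COLOR_BGR2HSV)
    m=((P[...,2]>zlo)&(P[...,2]<zhi)&(hsv[...,2]>v)).astype(np.uint8)
    n,l,stt,c=cv2.connectedComponentsWithStats(m); i=1+np.argmax(stt[1:,4]); X=P[l==i]; c=X.mean(0)
    A=np.c_[X[:,:2]-c[:2],np.ones(len(X))]; k=np.linalg.lstsq(A,X[:,2],rcond=None)[0]
    print("plane n",stt[i,4],"mean",c.round(4),"slope x,y",k[:2].round(4)); return l==i,k
E
python3 - <<'E'
from h import *
from station import manip
s=shot("wrist","16"); st=manip.sense(); print(st["t"],st["tcp_pos"],st["force"],st["ft_torque"],st["finger_gap"])
z=st["tcp_pos"][2]+.02
plate_plane(s,z-.02,z+.02); bright(s,z-.02,z+.02,z)
goto([.558,-.2697,.15],111.6,st)
E
```

```text
20.2 [0.53611567 0.2543031  0.1413653 ] [ 0.17873093 -0.23653708 -2.02402137] [ 0.02069135  0.0027852  -0.01853194] 0.640818386688312
plane n 44783 mean [0.4938 0.2685 0.1606] slope x,y [0.0153 0.0027]
[256. 158.] 45605 [506.5 264. ] [145.29  55.18 160.35]
 shift [-0.0058 -0.4865  0.1959] spin -41.1 (alt 138.9 ) jaw now 70.5 tilt [ 0.0101 -0.005  -0.9999] q1 0.26 q6 -0.97
```

View pics/wrist16.png

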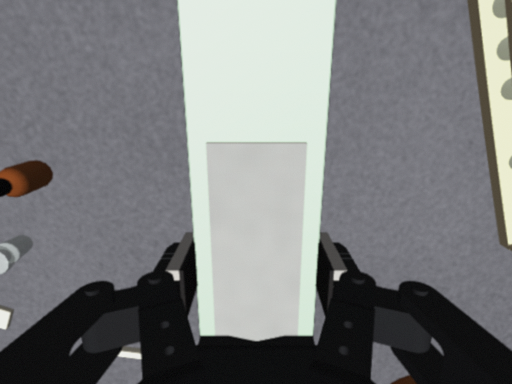

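```bash
cat >> h.py <<'E'
def glass_plane(s,st,zlo,zhi):
    """plane of bare glass; slopes along tool z (plate length) and tool y"""
    P=cloud(s); hsv=cv2.cvtColor(s["image"],cv2.COLOR_BGR2HSV)
    m=((P[...,2]>zlo)&(P[...,2]<zhi)&(hsv[...,2]>210)&(hsv[...,0]>45)&(hsv[...,0]<90)&(hsv[...,1]>10)).astype(np.uint8)
    m=cv2.erode(m,np.ones((5,5))); X=P[m>0]
    Rt=Rn.from_quat(st["tool_rot"]).as_matrix()
    for it in range(3):
        D=X-st["tcp_pos"]; a=Rt[:2,2]/np.linalg.norm(Rt[:2,2]); b=Rt[:2,1]/np.linalg.norm(Rt[:2,1])
        A=np.c_[D[:,:2]@a,D[:,:2]@b,np.ones(len(D))]; k=np.linalg.lstsq(A,X[:,2],rcond=None)[0]; r=X[:,2]-A@k; X=X[abs(r)<.002]
    print("glass px",m.sum(),len(X),"slope along length(tool z) %.4f across(tool y) %.4f z at tcp %.4f rms %.4f"%(*k,r.std()))
E
python3 - <<'E'
from h import *
from station import manip
st=manip.sense()
s=load("wrist","16"); z=.16
hsv=cv2.cvtColor(s["image"],cv2.COLOR_BGR2HSV); print(hsv[80,256],hsv[250,256],hsv[250,204])
glass_plane(s,st,.14,.18)
s=load("wrist","15"); glass_plane(s,st,.03,.05)
E
```

```text
[ 63  11 236] [ 40   4 201] [ 64  16 234]
glass px 13307 13286 slope along length(tool z) -0.0019 across(tool y) 0.0067 z at tcp 0.1598 rms 0.0006
glass px 21098 21058 slope along length(tool z) -0.0000 across(tool y) 0.0013 z at tcp 0.0408 rms 0.0006
```

Emit:
{"api": "play_rows", "payload": {
  "series": [
    [-0.001,-0.008,0.003,-1],
    [-0.002,-0.025,0.01,-2],
    [-0.003,-0.05,0.02,-4],
    [-0.005,-0.08,0.032,-7],
    [-0.006,-0.115,0.046,-10],
    [-0.006,-0.15,0.06,-13],
    [-0.006,-0.185,0.075,-16],
    [-0.006,-0.22,0.089,-19],
    [-0.006,-0.255,0.103,-22],
    [-0.006,-0.29,0.117,-25],
    [-0.006,-0.325,0.131,-28],
    [-0.006,-0.36,0.145,-31],
    [-0.006,-0.395,0.159,-34],
    [-0.006,-0.425,0.171,-37],
    [-0.006,-0.45,0.181,-39],
    [-0.006,-0.468,0.188,-40],
    [-0.006,-0.48,0.193,-41],
    [-0.006,-0.486,0.196,-41],
    [-0.006,-0.4865,0.196,-41],
    [-0.006,-0.4865,0.196,-41]
  ]
}}

```text
t: 22.2
tcp_pos: [0.5577, -0.269, 0.1499]
tool_rot: [-0.134, 0.692, 0.13, 0.698]
force: [0.5, 0.1, -1.8]
finger_gap: 0.644
```

Emit:
{"api": "play_rows", "payload": {
  "series": [
    [0,0,0,0],
    [0,0,0,0]
  ]
}}

```text
t: 22.4
tcp_pos: [0.5576, -0.2679, 0.1497]
tool_rot: [-0.134, 0.692, 0.13, 0.697]
force: [0.0, 1.4, -1.4]
finger_gap: 0.643
```

Run:
```python
from h import *
from station import manip
s=shot("wrist","17"); t=shot("top","17"); sc=shot("scene","17"); st=manip.sense(); print(st["t"],st["tcp_pos"],st["force"],st["finger_gap"])
glass_plane(s,st,.15,.19)
goto([.558,-.2697,.06],111.6,st)
a=t["image"][120:260,270:470]; cv2.imwrite("pics/t17.png",cv2.resize(a,None,fx=4,fy=4,interpolation=cv2.INTER_CUBIC))
```

```text
22.55 [ 0.55783679 -0.26840514  0.14995731] [-0.30460799 -0.16422423 -1.67232898] 0.637453307349099
glass px 6723 6713 slope along length(tool z) -0.0057 across(tool y) 0.0033 z at tcp 0.1683 rms 0.0006
 shift [ 0.09   -0.0006 -0.001 ] spin -0.1 (alt 179.9 ) jaw now 111.5 tilt [ 0.0093 -0.004  -0.9999] q1 -0.63 q6 -2.58
```

View pics/t17.png

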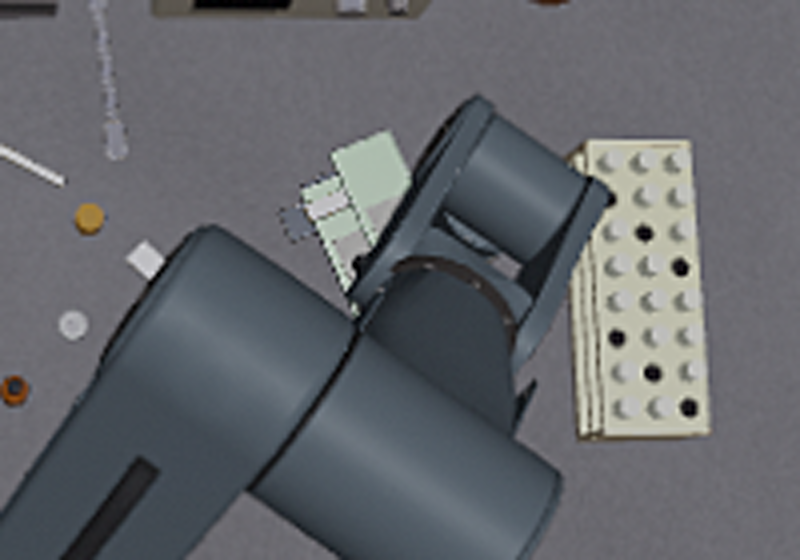

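View pics/wrist17.png

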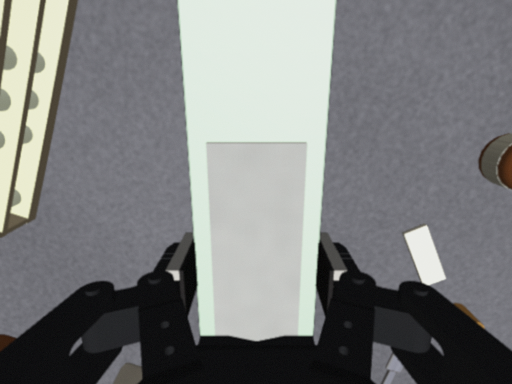

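```bash
cat >> h.py <<'E'
def held(s,st,zt):
    """held plate: coat far edge (along tool z) and side edges (tool y) rel. tcp, mm; zt=glass top height at tcp"""
    Rt=Rn.from_quat(st["tool_rot"]).as_matrix(); hsv=cv2.cvtColor(s["image"],cv2.COLOR_BGR2HSV).astype(float)
    g=s["image"][...,1].astype(float)-s["image"][...,2]   # greenness G-R
    us=range(215,300,5); e=[]
    for u in us:
        col=cv2.GaussianBlur(hsv[100:180,u,2].reshape(-1,1),(1,5),0).ravel(); e.append([u,100+.5+np.argmin(np.diff(col))])
    e=np.array(e); med=np.median(e[:,1]); e=e[abs(e[:,1]-med)<3]
    X=(on_plane(s,e,zt+.002)-st["tcp_pos"])*1000
    a=Rt[:2,2]/np.linalg.norm(Rt[:2,2]); b=Rt[:2,1]/np.linalg.norm(Rt[:2,1])
    print("coat edge tool z",np.median(X[:,:2]@a).round(2),"v",med)
    L=[];Rr=[]
    for v in range(20,200,10):
        row=cv2.GaussianBlur(hsv[v,:,2].reshape(1,-1),(5,1),0).ravel(); d=np.diff(row)
        L.append([150+np.argmax(d[150:225])+.5,v]); Rr.append([290+np.argmin(d[290:360])+.5,v])
    for n,q in(("L",L),("R",Rr)):
        X=(on_plane(s,q,zt)-st["tcp_pos"])*1000; y=X[:,:2]@b; z=X[:,:2]@a; k=np.polyfit(z,y,1); print(n,"y at z=0 %.2f median %.2f yaw off %.2f deg"%(k[1],np.median(y),np.degrees(k[0])))
E
python3 - <<'E'
from h import *
from station import manip
held(load("wrist","17"),manip.sense(),.1683)
E
```

```text
coat edge tool z -55.69 v 141.5
L y at z=0 -28.35 median -28.33 yaw off -0.01 deg
R y at z=0 26.85 median 27.09 yaw off -0.20 deg
```

Run:
```python
from h import *
from station import manip
goto([.5586,-.2688,.036],111.6,manip.sense())
```

```text
shift [ 0.114   0.0002 -0.0002] spin -0.1 (alt 179.9 ) jaw now 111.5 tilt [ 0.0093 -0.004  -0.9999] q1 -0.63 q6 -2.58
```

Emit:
{"api": "play_rows", "payload": {
  "series": [
    [0.006,0,0,0],
    [0.02,0,0,0],
    [0.04,0,0,0],
    [0.06,0,0,0],
    [0.08,0,0,0],
    [0.095,0,0,0],
    [0.105,0,0,0],
    [0.11,0,0,0],
    [0.112,0,0,0],
    [0.112,0,0,0],
    [0.112,0,0,0],
    [0.112,0,0,0]
  ]
}}

```text
t: 23.75
tcp_pos: [0.5593, -0.2692, 0.0388]
tool_rot: [-0.134, 0.691, 0.129, 0.698]
force: [0.0, -0.3, -2.3]
finger_gap: 0.641
```

Run:
```python
from h import *
from station import manip
s=shot("wrist","18"); sc=shot("scene","18"); st=manip.sense(); print(st["t"],st["tcp_pos"],st["force"],st["finger_gap"])
glass_plane(s,st,.045,.075); held(s,st,st["tcp_pos"][2]+.0184)
goto([.5586,-.2688,.0295],111.6,st)
u=proj(sc,[[.558,-.27,.03]])[0].round().astype(int)
a=sc["image"][u[1]-50:u[1]+50,u[0]-60:u[0]+60]; cv2.imwrite("pics/s18.png",cv2.resize(a,None,fx=6,fy=6,interpolation=cv2.INTER_CUBIC))
```

```text
23.85 [ 0.55915963 -0.26906643  0.0385746 ] [ 0.1527485   0.93654842 -1.47973623] 0.6386187901187413
glass px 5857 5852 slope along length(tool z) -0.0044 across(tool y) 0.0005 z at tcp 0.0573 rms 0.0006
coat edge tool z -55.57 v 141.5
L y at z=0 -28.27 median -29.16 yaw off 1.01 deg
R y at z=0 25.11 median 26.58 yaw off -1.68 deg
 shift [ 0.0091  0.0005 -0.0005] spin -0.1 (alt 179.9 ) jaw now 111.5 tilt [ 0.0101 -0.0046 -0.9999] q1 -0.63 q6 -2.58
```

View pics/s18.png

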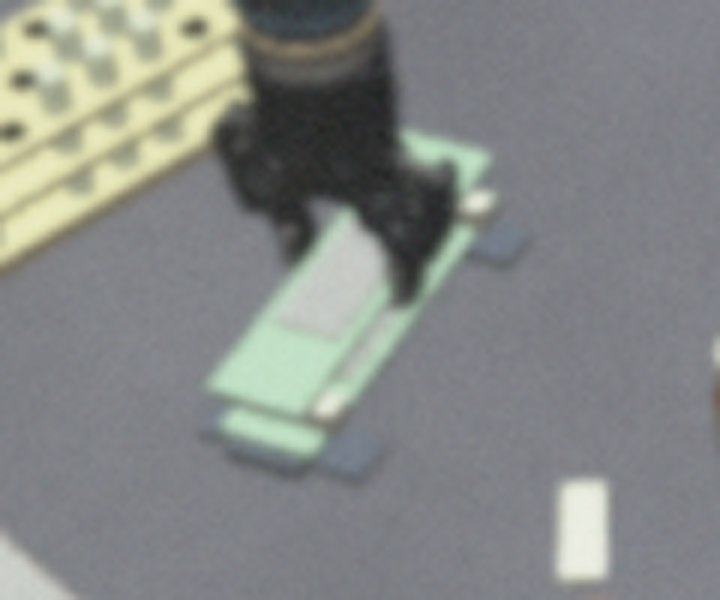

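View pics/wrist18.png

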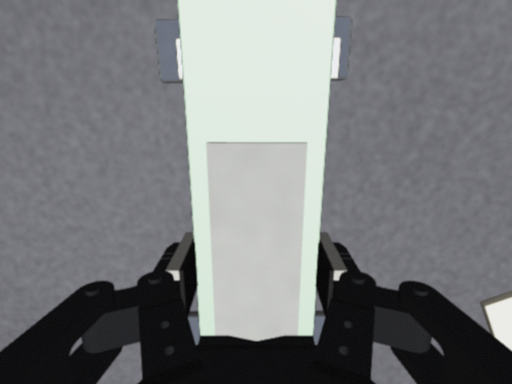

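Emit:
{"api": "play_rows", "payload": {
  "series": [
    [0.003,0.0005,-0.0005,0],
    [0.006,0.0005,-0.0005,0],
    [0.0075,0.0005,-0.0005,0],
    [0.008,0.0005,-0.0005,0],
    [0.008,0.0005,-0.0005,0],
    [0.008,0.0005,-0.0005,0]
  ]
}}

```text
t: 24.45
tcp_pos: [0.5586, -0.2689, 0.0305]
tool_rot: [-0.134, 0.691, 0.13, 0.698]
force: [-0.3, -0.8, -2.3]
finger_gap: 0.641
```

Run:
```python
from h import *
from station import manip
s=shot("wrist","19"); st=manip.sense(); print(st["t"],st["tcp_pos"],st["force"],st["ft_torque"],st["finger_gap"])
glass_plane(s,st,.04,.065); held(s,st,st["tcp_pos"][2]+.0184)
goto([.5586,-.2688,.0295],111.6,st)
```

```text
24.5 [ 0.55868398 -0.26886282  0.03059912] [-0.11101367  0.32779291 -2.09112488] [-0.0532883   0.0893271   0.02591109] 0.6386780462635938
glass px 6127 6122 slope along length(tool z) -0.0044 across(tool y) 0.0016 z at tcp 0.0491 rms 0.0006
coat edge tool z -55.77 v 141.5
L y at z=0 -26.64 median -28.87 yaw off 2.59 deg
R y at z=0 24.34 median 26.68 yaw off -2.65 deg
 shift [ 0.0011  0.0001 -0.0001] spin -0.1 (alt 179.9 ) jaw now 111.5 tilt [ 0.0103 -0.0048 -0.9999] q1 -0.63 q6 -2.58
```

Emit:
{"api": "play_rows", "payload": {
  "series": [
    [0.0003,0,0,0],
    [0.0006,0,0,0],
    [0.0009,0,0,0],
    [0.0012,0,0,0],
    [0.0012,0,0,0]
  ]
}}

```text
t: 25.0
tcp_pos: [0.5587, -0.2689, 0.0294]
tool_rot: [-0.134, 0.691, 0.13, 0.698]
force: [0.1, -0.4, -1.1]
finger_gap: 0.648
```

Run:
```python
from h import *
from station import manip
s=shot("wrist","20"); st=manip.sense(); print(st["t"],st["tcp_pos"],st["force"],st["ft_torque"],st["finger_gap"])
glass_plane(s,st,.04,.065)
```

```text
25.05 [ 0.55868583 -0.26888248  0.02940185] [-0.72257188  0.27980894 -1.4253465 ] [-0.02771138 -0.01235136  0.02501396] 0.6394810417291249
glass px 6577 6569 slope along length(tool z) -0.0007 across(tool y) 0.0019 z at tcp 0.0480 rms 0.0006
```

Emit:
{"api": "play_rows", "payload": {
  "series": [
    [0.0003,0,0,0],
    [0.0003,0,0,0],
    [0.0003,0,0,0]
  ],
  "force": 20
}}

```text
t: 25.35
tcp_pos: [0.5587, -0.2689, 0.0293]
tool_rot: [-0.134, 0.691, 0.13, 0.698]
force: [-0.8, -0.1, -0.4]
finger_gap: 0.641
```

Emit:
{"api": "play_rows", "payload": {
  "series": [
    [0,0,0,0],
    [0,0,0,0],
    [0,0,0,0],
    [0,0,0,0]
  ],
  "claw": 85
}}

```text
t: 25.75
tcp_pos: [0.5588, -0.2689, 0.0293]
tool_rot: [-0.134, 0.691, 0.129, 0.698]
force: [-0.2, -0.3, -0.0]
finger_gap: 0.851
```

Run:
```python
from h import *
from station import manip
s=shot("wrist","21"); st=manip.sense(); print(st["t"],st["tcp_pos"],st["force"],st["ft_torque"],st["finger_gap"])
glass_plane(s,st,.04,.065)
```

```text
25.8 [ 0.55874048 -0.26896025  0.02932034] [ 0.17997914  0.70434975 -0.37695575] [ 0.03028484 -0.00798495  0.01637007] 0.8478445229714636
glass px 14595 14568 slope along length(tool z) 0.0002 across(tool y) 0.0014 z at tcp 0.0478 rms 0.0006
```

View pics/wrist21.png

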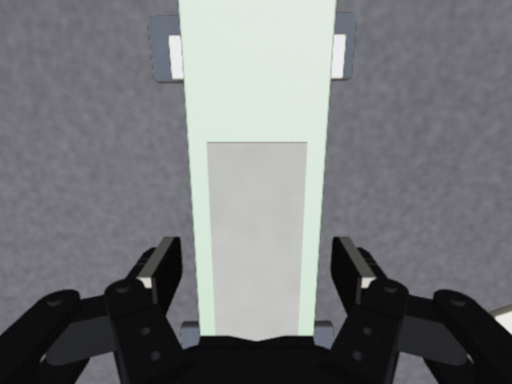

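Released, with the plate level. Now I'll retract straight up, then move aside.

Emit:
{"api": "play_rows", "payload": {
  "series": [
    [-0.01,0,0,0],
    [-0.03,0,0,0],
    [-0.06,0,0,0],
    [-0.1,0,0,0],
    [-0.14,0,0,0],
    [-0.17,0,0,0],
    [-0.18,0,0,0],
    [-0.18,0,0,0],
    [-0.18,0,0,0]
  ]
}}

```text
t: 26.7
tcp_pos: [0.556, -0.2675, 0.2082]
tool_rot: [-0.134, 0.692, 0.13, 0.697]
force: [-0.2, -0.2, -0.2]
finger_gap: 0.852
```

Run:
```python
from h import *
from station import manip
s=shot("wrist","22"); st=manip.sense(); print(st["t"],st["tcp_pos"])
bright(s,.04,.06,.048,v=190)
```

```text
26.75 [ 0.55574759 -0.26729679  0.2074632 ]
[61. 99.] 3111 [ 573.6 -465. ] [205.87  14.16 179.96]
[255. 156.] 12099 [ 558.7 -269.8] [218.78  66.63  21.56]
```

View pics/wrist22.png

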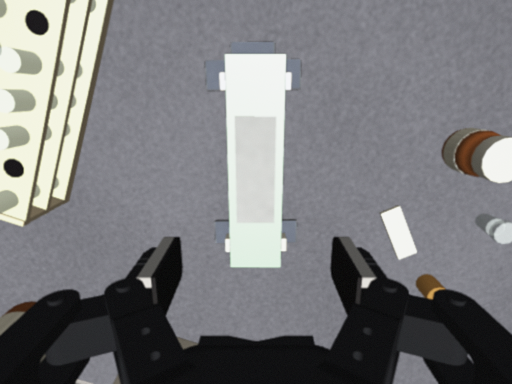

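Emit:
{"api": "play_rows", "payload": {
  "series": [
    [0,0.03,0,0],
    [0,0.07,0,0],
    [0,0.12,0,0],
    [0,0.17,0,0],
    [0,0.22,0,0],
    [0,0.27,0,0],
    [0,0.31,0,0],
    [0,0.34,0,0],
    [0,0.35,0,0],
    [0,0.35,0,0]
  ]
}}

```text
t: 27.75
tcp_pos: [0.4263, 0.0593, 0.2046]
tool_rot: [-0.134, 0.693, 0.132, 0.696]
force: [-0.2, 0.4, -1.1]
finger_gap: 0.85
```

Run:
```python
from h import *
from station import manip
t=shot("top","23"); sc=shot("scene","23"); st=manip.sense(); print(st["t"],st["tcp_pos"])
bright(t,.036,.06,.048,amin=200,v=150)
bright(load("top","0"),.015,.034,.026,amin=300,v=150)
whites(t,thr=165,amin=15,sat=30)
u=proj(sc,[[.558,-.27,.03]])[0].round().astype(int)
a=sc["image"][u[1]-50:u[1]+50,u[0]-60:u[0]+60]; cv2.imwrite("pics/s23.png",cv2.resize(a,None,fx=6,fy=6,interpolation=cv2.INTER_CUBIC))
```

```text
27.85 [0.4281398  0.05771169 0.2051167 ]
[365. 191.] 897 [ 557.8 -267.2] [220.04  65.99  21.61]
[363. 191.] 810 [ 558.5 -269.4] [219.7   55.2   21.65]
[278. 161.] 32 z 0.0078 [679.7  45.3] [63.7  5.1 62.3]
[417. 193.] 125 z 0.0431 [ 551.1 -463.6] [2.532e+02 7.200e+00 1.000e-01]
[364. 191.] 627 z 0.0474 [ 558.3 -267.2] [219.3  66.   21.6]
[414. 196.] 115 z 0.0127 [ 552.2 -463.1] [2.502e+02 7.100e+00 2.000e-01]
[164. 200.] 141 z 0.0382 [531.7 459.8] [2.14e+02 1.01e+01 1.00e-01]
[310. 188.] 108 z 0.0063 [575.9 -74.7] [65.6 21.3 43.8]
```

View pics/s23.png

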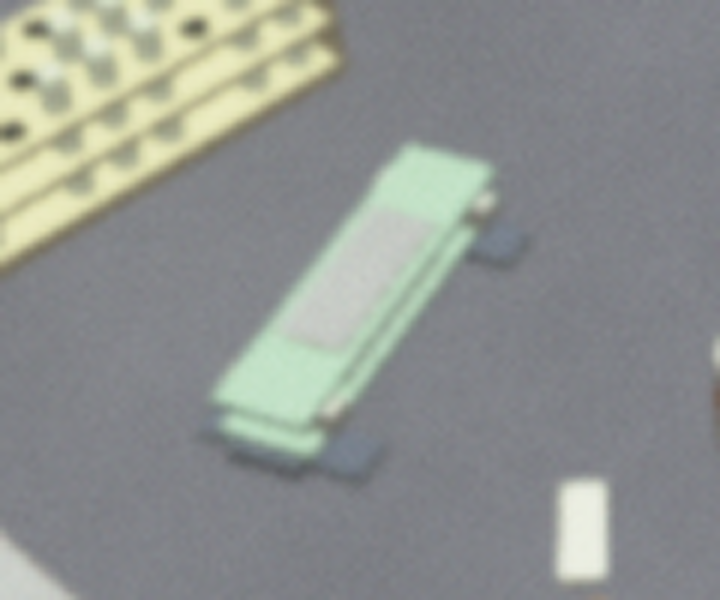

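View pics/top23.png

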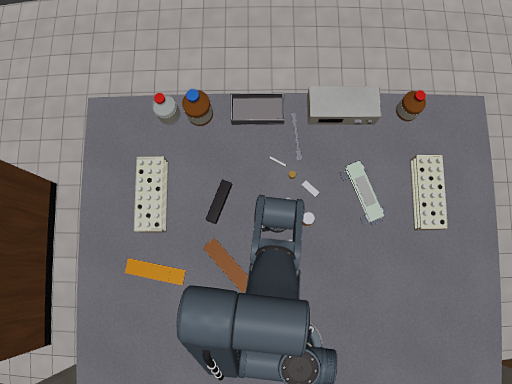

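Run:
```python
from h import *
def opened(s,zlo,zhi,z,v,k,amin=500):
    P=cloud(s); hsv=cv2.cvtColor(s["image"],cv2.COLOR_BGR2HSV)
    m=((P[...,2]>zlo)&(P[...,2]<zhi)&(hsv[...,2]>v)).astype(np.uint8)
    m=cv2.morphologyEx(m,cv2.MORPH_OPEN,cv2.getStructuringElement(cv2.MORPH_ELLIPSE,(k,k)))
    n,l,stt,c=cv2.connectedComponentsWithStats(m)
    for i in range(1,n):
        if stt[i,4]>amin: r=rect(s,l==i,z); print(" plate",c[i].round(),r[0].round(1),np.round(r[1:],2))
def coat(s,z,lo,hi,amin):
    hsv=cv2.cvtColor(s["image"],cv2.COLOR_BGR2HSV); P=cloud(s)
    m=((hsv[...,2]>lo)&(hsv[...,2]<hi)&(hsv[...,1]<10)&(P[...,2]>.02)&(P[...,2]<.06)).astype(np.uint8)
    m=cv2.morphologyEx(m,cv2.MORPH_OPEN,np.ones((3,3)))
    n,l,stt,c=cv2.connectedComponentsWithStats(m)
    for i in range(1,n):
        if stt[i,4]>amin: r=rect(s,l==i,z); print(" coat",c[i].round(),r[0].round(1),np.round(r[1:],2))
print("wrist13 lower");coat(load("wrist","13"),.028,170,225,1000)
print("wrist4 lower");coat(load("wrist","4"),.028,170,225,1000)
print("wrist22 upper");coat(load("wrist","22"),.05,170,235,1000);opened(load("wrist","22"),.04,.06,.048,190,33)
print("top0");coat(load("top","0"),.028,140,182,100)
print("top23");coat(load("top","23"),.05,140,182,100);opened(load("top","23"),.036,.06,.048,150,11,200)
```

```text
wrist13 lower
 coat [136. 156.] [ 533.1 -279.5] [54.18 37.45 21.55]
wrist4 lower
 coat [250. 172.] [ 557.5 -269.5] [106.84  37.47  21.6 ]
wrist22 upper
 coat [255. 168.] [ 558.4 -270.1] [109.34  40.44  21.55]
 plate [266. 143.] [ 529.  -271.1] [42.39 35.43 22.96]
top0
 coat [363. 191.] [ 558.8 -268.9] [110.46  39.47  20.57]
 coat [220. 197.] [540.3 255.2] [109.4   40.28 160.49]
top23
 coat [365. 190.] [ 558.8 -268.7] [108.41  39.19  20.97]
 plate [367. 194.] [ 544.1 -274.9] [186.98  55.55  21.24]
```

Run:
```python
from station import manip
print(manip.sense()["force"]); print(manip.sign_off())
```

```text
[-0.75960077 -0.64248238 -0.49113101]
the job is handed in; nothing more can be done
None
```

I stacked the plates as asked and handed the job in at about 28 s of the 69 s allowed. Both 16 mm spacers lie across the bare ends of the stand plate, about 86 mm either side of its centre. The second plate rests on both, coating up, and has been released.

**What the last checks showed:**
- **Spacers:** both are square across the lower plate to within about 0.5°, and centred on its width to about 1 mm.
- **Upper plate:** it is level, with slope at most 0.0015 and its top at 47.8 mm (48 expected). Its yaw is 21.6°, the same as the lower plate. The two coating centres line up to within 0.2 mm in the top view and about 1 mm in the wrist view.
- **Lower plate:** it showed no shift in yaw or position while the spacers were placed. After stacking I could only check it by eye in the scene view.
- **Contacts:** nothing touched a coating as far as the heights and pictures show. Wrist force readings stayed around 7 N or less, seen when the jaws closed.

**What disagreed or could not be checked:**
- **Plate outline:** a plain outline fit in the top view put the upper plate about 2 mm off sideways, because it included the protruding spacer ends. A second fit meant to remove those ends failed in both views, so I relied on the coating centres.
- **Tool tilt:** the tool leaned about 0.6° during the work, and the plate levelled itself when it reached the spacers.
- **Bystanders:** the thin stick and flat strip measured unmoved in the final top view. Some of the other items were hidden by the arm in that view, so I did not measure them again.

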